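# Clear the crate: sort sticks, cups and container

## Robot

A 7-joint arm with a two-finger parallel gripper is mounted at the origin on the work surface. World frame = base frame: x ahead of the robot, y to its left, z up, the work surface at z = 0. Lengths are in mm, angles in rad, forces in N, time in s.
With the tool pointing down it reaches from about 400 to 750 mm from the base axis. Payload 19.5 kg.
Tool frame: the origin (TCP) lies midway between the tips of the shut fingers; the grasp point (between the pads) lies 19 mm behind it (r.grip_point_offset is the distance from the TCP to the grasp point, in mm); z points along the fingers, y is the direction in which the jaws open and shut (so a half turn about z gives the same grasp; the last joint's range is limited). The gripper opens to 85 mm and grips with 20 to 120 N. Pads are 22 mm wide; open, the fingers measure 114 mm over their backs; the gripper's body (76 mm by 85 mm) begins 54 mm behind the grasp point. The pads swing forward as they close: fully open they stand 13 mm farther back than shut.
Start: joints at [1.284, 0.707, -0.028, 1.485, 0.022, 0.951, -0.075], TCP at [139.352, -557.829, 207.768] pointing down, gripper open.
Joint ranges: [-2.71, 2.71], [-0.32, 2.16], [-1.57, 1.52], [0, 2.45], [-1.46, 4.6], [0, 2.02], [-2.83, 2.83]. Speed limits (rad/s): [1.89, 1.89, 2.57, 2.57, 3.01, 3.01, 3.01].

## Interface

Orientations are given as a unit quaternion [x, y, z, w].
In Python, from cell import r, read_camera, camera_model, finder gives the robot as it stands.
- The arm moves only by the tool servo_tool, never from a script. Its argument "increments" is a list of rows, each a list of 6 numbers: the shift along the tool's x, y, z in m, then the turn, a rotation vector about the tool's x, y, z in degrees. A call has 1 to 8 rows; each row shifts and turns the commanded pose from where the row before left it, along the tool's axes as they then stand; what a row does not reach is not made up. A row lasts 1/10 s, in which the tool goes at most 50 mm and 8.59 degrees, less where a joint would pass 70% of its speed; a pose out of reach is approached as far as the arm can. A call is refused whole if a number of a shift passes 0.05 or a number of a turn 8.59, either way. A call with a gripper value outside its range is refused whole. "grip" is the opening, from 0 (shut) to 1 (fully open), set as the call begins (left out, the last holds). The fingers move at their own pace and stop on an object; "grip_force" is the grip in N (left out, the last holds). Time passes only in rows, so rows that do not move let the fingers close. It gives the time, the measured TCP pose, the force and the opening at its end, in the units of the state.
- r.get_obs(): the state, without advancing time (a new reading comes with each control period).
- read_camera(name): name is "scene" or "top" or "wrist"; returns the picture (400x640x3 uint8, red, green, blue); there is no depth.
- camera_model(name): a dict with "fx", "fy", "cx", "cy" (pixels), "R" (3x3) and "t" (3): a world point X has camera coordinates R X + t. Camera axes: x right, y down, z forward; pixel columns grow to the right and rows downward; lengths in mm; the calibration is good to about 2 mm. A picture is of the moment at which its call begins: read the wrist's pose just before it. camera_model takes no time and is no camera call; for the wrist camera it gives the pose at the moment of the call.
- r.hand_in(): hands the job in, once; it reports no verdict.
Trained networks look in the newest picture that a camera, given by its name, has taken for a name from the list of things; names that differ only in an ending like _2 or _b are one class to them, and where a whole thing is asked for, a point or a joint stands for the part that bears it (a point fixed in the world has none). Each returns a list of dicts, best first, with "p" (0 to 1); they miss things now and then, are a little off and sometimes report something else, mostly with a low value. They report only what shows in the picture. A call takes as long as a camera call. They do not tell look-alikes from the thing itself.
- finder.masks_of(camera, name): "pixels" (400x640 bool, what is visible of it) and "rect" ([left, top, width, height] in pixels, round what is visible of it).
The state is a dict: "time_s": time; "qpos": joint angles; "joint_vel": joint speeds; "effort": joint torques, N m; "position": TCP position; "tcp_rot": TCP orientation; "wrist_force": force on the tool from outside, world axes, zero at the start; "moment": the same for the moment, N m; "width": opening from 0.0 (shut) to 1.0 (fully open).
Only numpy, scipy, OpenCV 4.12 (cv2) and the standard library are available. Lean on these libraries where they do the work, as an engineer would, in place of code of your own. Each camera call takes 0.05 s, during which the arm holds its last target.

## Task

Clear up the mixed things on the upturned crate: lay both wooden stirring sticks flat in the long wooden tray, next to each other and not one upon the other, stand the two stainless cups upright in the metal tray with two bays, one cup to each bay, and set the green lidded container upright in the middle of the orange plate. Leave the glass jar and the aluminium bowl standing where they are.

Things in the scene. Friction and masses are not known exactly. Their poses are not given: they have to be found in the camera images.
- stick_a: A flat wooden stirring stick, 140 x 16 x 10 mm, 20 g; origin: centre of its underside; x along its length, y across its width, z up. It starts on the flat top of an upturned blue crate (300 x 400 mm, top 100 mm above the table).
- stick_b: The second such stick: a flat wooden stirring stick, 140 x 16 x 10 mm, 20 g; origin: centre of its underside; x along its length, y across its width, z up. It starts on the flat top of an upturned blue crate (300 x 400 mm, top 100 mm above the table).
- cup_a: A plain stainless cup, open at the top, no handle, straight sides, 56 mm outside diameter, 75 mm high, wall 3 mm, 90 g; origin: centre of its underside; z up to the mouth. It starts on the flat top of an upturned blue crate (300 x 400 mm, top 100 mm above the table), standing upright.
- cup_b: The second such cup: a plain stainless cup, open at the top, no handle, straight sides, 56 mm outside diameter, 75 mm high, wall 3 mm, 90 g; origin: centre of its underside; z up to the mouth. It starts on the flat top of an upturned blue crate (300 x 400 mm, top 100 mm above the table), standing upright.
- container: A small green rectangular plastic container with its lid on (one solid piece), body 68 x 46 mm, lid rim 72 x 50 mm from 40 to 52 mm above the underside, 54 mm high in all, 150 g; origin: centre of its underside; x along its long side, y along its short side, z up. It starts on the flat top of an upturned blue crate (300 x 400 mm, top 100 mm above the table).
- stick_tray: The shallow pale plywood tray for sticks, one undivided space, outside 170 x 115 mm, 25 mm high, walls and floor 5 mm thick (inside 160 x 105 mm); origin: centre of its underside; x along its long side, y across, z up. x points roughly ahead of the robot. Fixed on the table, left or right of the crate (place varies).
- cup_tray: The aluminium tray for cups, outside 167 x 90 mm, 25 mm high, walls and floor 5 mm thick, a 5 mm cross wall as high makes two bays of 76 x 80 mm whose centres lie 40.5 mm from the origin along +x and -x; origin: centre of its underside; x along its long side, y across, z up. x points roughly ahead of the robot. Fixed on the table, left or right of the crate (place varies).
- plate: The orange melamine plate, 164 mm diameter, rim 18 mm high, with a flat inner floor of about 125 mm diameter 5 mm above its underside; origin: centre of its underside; z up. Fixed on the table, left or right of the crate (place varies).
- jar: A glass jar with a black screw cap, 64 mm diameter, 105 mm high, standing loose on the crate among the things to be sorted: to be left alone. Origin: centre of its underside.
- bowl: An empty aluminium bowl, 144 mm across the rim, 50 mm high, standing loose on the table beside the crate: to be left alone. Origin: centre of its underside.
Things that resemble listed ones, but are neither listed nor needed, are in the scene too. There is more than one size of the container; the job needs the smaller. What is shaped like the cup_a but red is not meant.

How it is judged:
By the outcome, as a careful person would: the job done as asked, in the order asked, and still so for the second after the job is handed in, with the robot touching nothing.
It also fails if it takes over 125 s, if anything falls off the work surface, if the arm or the gripper's body presses on something with over 40 N, if the wrist force passes 120 N, or if a joint passes its speed limit or range.

## Working session

There is one attempt and no reset: what is moved stays moved. The work goes in short steps, Python scripts to look and compute and a tool call to move; the robot and the scene stay as the last step left them, time stands still between calls to the robot, and variables do not carry over. Pictures are saved under pics/ and viewed, and the job is handed in when it is done.

Besides the shell and the picture viewer there is one more tool, called after "Emit:" in YAML: its name, and indented under it one key for each argument. servo_tool: Moves the arm, as the interface text tells. Its arguments: {"type":"object","properties":{"increments":{"type":"array"},"grip":{"type":"number"},"grip_force":{"type":"number"}},"required":["increments"]}

```bash
ls; mkdir -p pics
python3 - <<'E'
from cell import r, read_camera, camera_model, finder
import cv2, numpy as np
for n in ["scene","top","wrist"]:
    im=read_camera(n); cv2.imwrite(f"pics/{n}0.png",im[:,:,::-1])
    m=camera_model(n); print(n,m['fx'],m['cx'],m['cy'],(-np.array(m['R']).T@np.array(m['t'])).round(1), np.array(m['R']).round(3).tolist())
print(r.get_obs())
E
```

```text
pics
scene 461.4616034924244 323.3870991052905 198.27120175719824 [1073.8 -735.8  655. ] [[0.78, 0.626, 0.02], [0.34, -0.397, -0.853], [-0.526, 0.672, -0.522]]
top 416.7142745856304 316.706435597567 201.5794865494651 [ 367.2   21.  1177.2] [[-0.021, -1.0, 0.001], [-0.992, 0.021, -0.124], [0.124, -0.003, -0.992]]
wrist 323.45546094998883 318.8722529976508 194.5157342403101 [ 219.9 -537.5  375.2] [[0.244, -0.97, -0.0], [-0.918, -0.231, 0.322], [-0.312, -0.079, -0.947]]
{'time_s': 0.15, 'qpos': array([ 1.28427303,  0.70690819, -0.02758741,  1.48487599,  0.02199921,
        0.95090692, -0.07552789]), 'joint_vel': array([-0.00158302, -0.00102351,  0.00057302, -0.00145135, -0.00157938,
       -0.00165897,  0.00062056]), 'effort': array([-1.66188788e-04, -8.83296490e+01,  1.23435739e+00, -2.36189264e+01,
        1.69077184e-02,  5.37537868e-03,  6.99010258e-06]), 'position': array([ 139.30758605, -557.65111712,  207.46858306]), 'tcp_rot': array([ 9.92520199e-01,  1.22079876e-01, -6.79899126e-05, -3.92155437e-04]), 'wrist_force': array([0.2274624 , 0.22885007, 0.57793767]), 'moment': array([-0.00469992, -0.01389264,  0.00365876]), 'width': 0.9990654273778855}
```

View pics/top0.png

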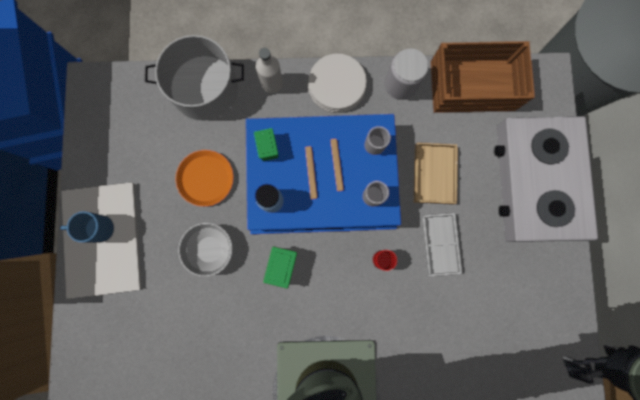

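View pics/scene0.png

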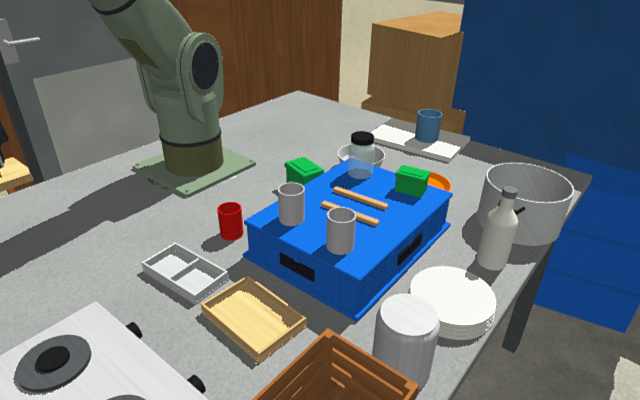

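View pics/wrist0.png

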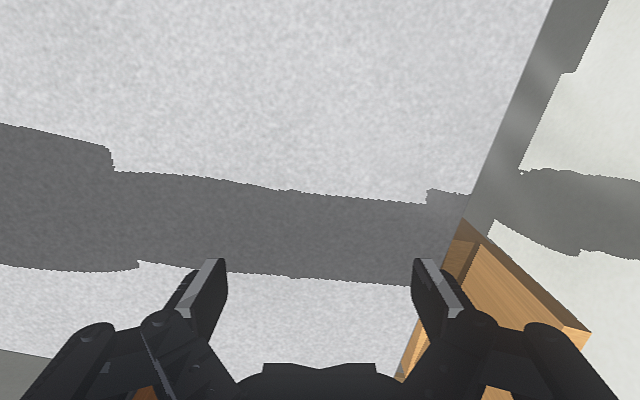

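Top view: the green candidates are (265,143) on the crate and (280,267) on the table. The cups are at (377,140) and (376,193), the red one at (385,260). The sticks are at (311,172) and (336,165). The stick tray is at (437,174), the cup tray at (442,244), the plate at (205,178). Next I measure them.

```bash
cat > h.py <<'E'
from cell import r, read_camera, camera_model, finder
import cv2, numpy as np
def ray(cam,px,z,M=None):
    M=M or camera_model(cam); R=np.array(M['R']);t=np.array(M['t']);c=-R.T@t
    px=np.atleast_2d(np.array(px,float))
    d=np.c_[(px[:,0]-M['cx'])/M['fx'],(px[:,1]-M['cy'])/M['fy'],np.ones(len(px))]@R
    s=(z-c[2])/d[:,2]
    return (c+d*s[:,None])[:,:2]
def proj(cam,X,M=None):
    M=M or camera_model(cam); p=np.atleast_2d(X)@np.array(M['R']).T+np.array(M['t'])
    return np.c_[M['fx']*p[:,0]/p[:,2]+M['cx'],M['fy']*p[:,1]/p[:,2]+M['cy']]
def masks(cam,name,minp=.2):
    return [m for m in finder.masks_of(cam,name) if m['p']>minp]
def rectw(cam,mask,z):
    cs,_=cv2.findContours(mask.astype(np.uint8),cv2.RETR_EXTERNAL,cv2.CHAIN_APPROX_NONE)
    c=max(cs,key=len)[:,0,:]
    w=ray(cam,c,z).astype(np.float32)
    (cx,cy),(a,b),ang=cv2.minAreaRect(w)
    if a<b: a,b,ang=b,a,ang+90
    ang=(ang+90)%180-90
    return np.round([cx,cy,a,b,ang],1)
E
python3 - <<'E'
from h import *
for n,z in [("stick_a",110),("cup_a",175),("container",152),("stick_tray",25),("cup_tray",25),("plate",18),("jar",105+100),("bowl",50)]:
  for cam in ["top","scene"]:
    for m in masks(cam,n):
        print(n,cam,round(m['p'],2),m['rect'],int(m['pixels'].sum()),rectw(cam,m['pixels'],z))
im=read_camera("top")
cv2.imwrite("pics/topc.png",cv2.resize(im[100:300,170:480,::-1],None,fx=2.5,fy=2.5,interpolation=cv2.INTER_CUBIC))
E
```

```text
stick_a top 0.7 [302.4, 145.1, 14.1, 49.5] 295 [581.8  32.3 133.7  16.3   5.4]
stick_a top 0.67 [329.3, 141.9, 14.0, 49.5] 246 [599.1 -35.9 134.6  14.5   6.4]
stick_a top 0.55 [173.6, 153.5, 58.0, 52.5] 2507 [570.7 310.3 146.9 145.7  44.9]
stick_a scene 0.82 [336.1, 185.2, 53.5, 24.0] 368 [584.1  22.3 141.   28.6   4.2]
stick_a scene 0.6 [318.3, 204.7, 60.9, 21.4] 251 [645.  -41.   56.3  25.1   7.8]
cup_a top 0.95 [364.6, 126.6, 26.5, 28.4] 521 [ 640.8 -133.6   72.8   53.   -27.8]
cup_a top 0.8 [371.5, 250.3, 24.3, 22.1] 394 [ 349.1 -138.5   54.9   47.2   88.8]
cup_a top 0.65 [364.8, 182.6, 25.7, 27.0] 465 [ 510.7 -123.3   59.3   56.    -2. ]
cup_a scene 0.95 [323.6, 206.8, 36.3, 47.8] 1262 [ 678.9 -179.9  147.2   52.9  -54.6]
cup_a scene 0.88 [278.7, 182.2, 26.3, 40.4] 1041 [ 549.5 -171.1  151.4   53.5  -49.2]
cup_a scene 0.65 [216.0, 201.8, 24.6, 39.0] 799 [ 505.9 -290.1  127.2   43.4  -40. ]
container top 0.9 [254.2, 129.7, 23.0, 31.8] 617 [643.  143.2  83.   51.5   9.5]
container scene 0.7 [288.9, 157.2, 36.4, 26.0] 761 [448.9 -28.5 110.5 104.8 -12.1]
stick_tray top 0.9 [411.6, 1
[... 352 characters left out ...]
56.0, 54.0] 2518 [588.4 334.3 159.1 157.5  18.2]
plate top 0.37 [330.4, 140.2, 14.3, 54.2] 309 [618.9 -40.  146.5  18.    5.8]
plate scene 0.76 [429.6, 170.1, 22.0, 21.3] 245 [624.9 373.4  95.7  55.4 -62.4]
jar top 0.84 [256.4, 182.9, 27.7, 31.1] 664 [500.5 131.6  70.8  61.5  44.1]
jar scene 0.73 [349.9, 128.4, 23.4, 49.7] 1134 [560.6  53.3 243.4  57.3 -56.4]
jar scene 0.71 [337.2, 185.6, 53.7, 22.6] 378 [ 669.7 -110.4  115.7   24.6    5.5]
bowl top 0.57 [181.5, 221.2, 47.5, 56.4] 2225 [3.869e+02 3.215e+02 1.447e+02 1.371e+02 3.000e-01]
bowl scene 0.58 [335.4, 145.6, 51.3, 20.9] 311 [440.1 336.4 115.8  29.7 -57.7]
bowl scene 0.41 [336.2, 186.2, 53.0, 25.2] 438 [529.3 104.5 158.5  40.3   5.1]
```

View pics/topc.png

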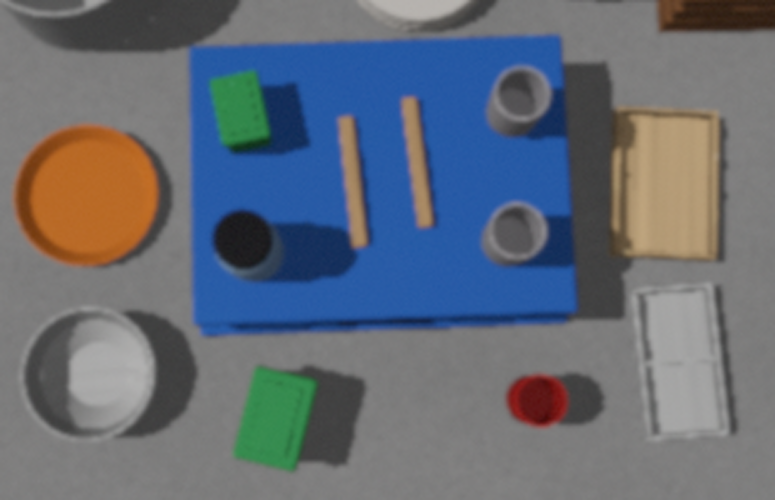

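Run:
```python
from h import *
im=read_camera("top"); hsv=cv2.cvtColor(im,cv2.COLOR_RGB2HSV); H,S,V=cv2.split(hsv)
def comp(mask,box,z,name):
    m=np.zeros_like(mask);x,y,w,h=box;m[y:y+h,x:x+w]=mask[y:y+h,x:x+w]
    n,l,st,ce=cv2.connectedComponentsWithStats(m.astype(np.uint8))
    k=1+np.argmax(st[1:,4]); mm=l==k
    ys,xs=np.nonzero(mm); W=ray("top",np.c_[xs,ys],z); c=W.mean(0)
    ev,evec=np.linalg.eigh(np.cov((W-c).T)); a=evec[:,1]; a=a*np.sign(a[0])
    print(name,st[k],"cen",c.round(1),"LxW",(np.sqrt(12*ev[::-1])).round(1),"ang",np.degrees(np.arctan2(a[1],a[0])).round(1),rectw("top",mm,z))
orange=((H<25)&(S>60)).astype(np.uint8)
comp(orange,(298,135,24,75),110,"s1"); comp(orange,(324,130,24,75),110,"s2")
g=((H>45)&(H<85)&(S>100)).astype(np.uint8)
comp(g,(245,120,40,50),152,"smallgreen"); comp(g,(255,235,60,60),70,"biggreen")
comp(((H<20)&(S>120)).astype(np.uint8),(165,140,80,80),18,"plate")
notblue=(~((H>100)&(H<125)&(S>120))).astype(np.uint8)
comp((notblue&((S<70)&(V>70))).astype(np.uint8),(355,120,40,45),175,"cup1")
comp((notblue&((S<70)&(V>70))).astype(np.uint8),(355,172,40,45),175,"cup2")
comp(((H<30)&(S>60)).astype(np.uint8),(405,135,60,80),25,"stray")
cv2.imwrite("pics/c1.png",cv2.resize(im[115:215,345:475,::-1],None,fx=6,fy=6,interpolation=cv2.INTER_NEAREST))
cv2.imwrite("pics/c2.png",cv2.resize(im[120:300,170:310,::-1],None,fx=3.3,fy=3.3,interpolation=cv2.INTER_NEAREST))
```

```text
s1 [307 147  10  51 250] cen [576.1  30.2] LxW [134.8  12.9] ang 5.0 [579.1  30.1 133.6  13.9   4.5]
s2 [332 140  11  50 252] cen [596.5 -37.3] LxW [133.3  13.1] ang 6.1 [597.6 -37.2 132.5  13.2   6.1]
smallgreen [254 129  24  31 553] cen [644.2 142.2] LxW [75.1 47.3] ang 14.0 [643.9 142.2  76.8  48.3  10.8]
biggreen [264 247  33  41 950] cen [335.  117.4] LxW [96.4 67. ] ang -17.2 [335.4 117.6  97.4  67.1 -15. ]
plate [ 176  150   58   56 2562] cen [587.  332.6] LxW [141.4 140.1] ang 75.1 [588.2 332.5 161.6 157.7  88.8]
cup1 [365 127  26  27 436] cen [ 642.1 -134.9] LxW [65.2 47.2] ang -49.2 [ 643.6 -132.7   69.7   56.3  -47.3]
cup2 [363 181  26  25 464] cen [ 509.1 -125.7] LxW [57.7 48.2] ang -61.4 [ 509.5 -125.7   62.8   54.8  -46.6]
stray [ 414  143   44   61 2586] cen [ 585.1 -318.5] LxW [169.4 121.9] ang -5.0 [ 585.9 -318.3  170.5  121.3   -3.6]
```

View pics/c1.png

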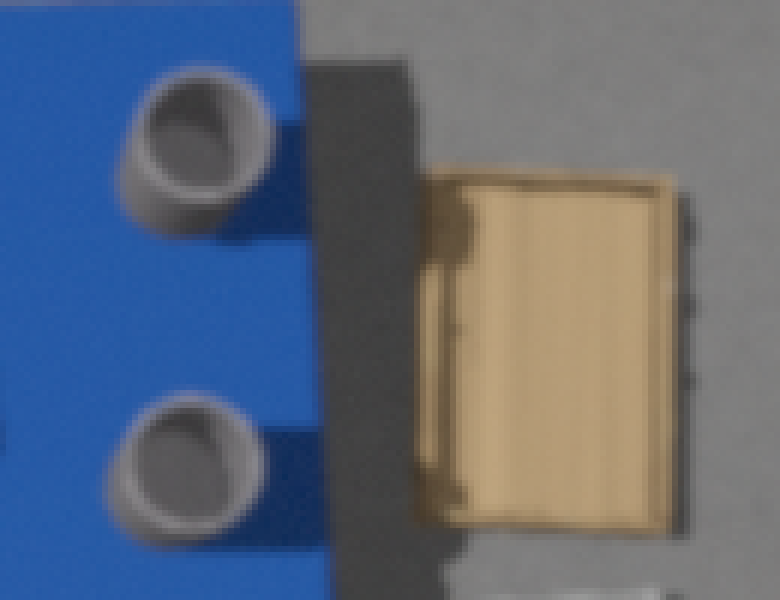

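View pics/c2.png

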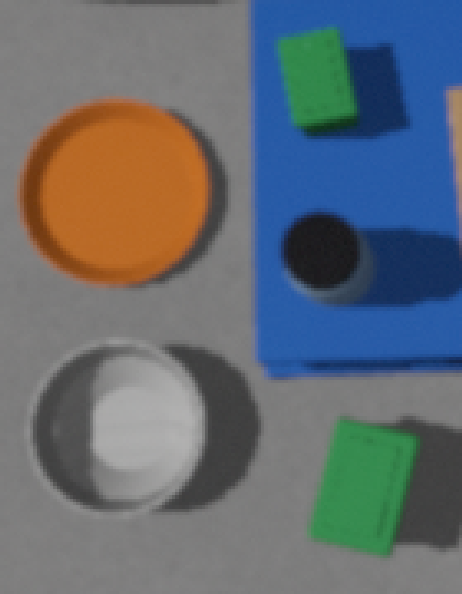

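The big green box measures 97x67 mm, so it is the look-alike. The one on the crate (75x47 mm in the mask) is the container meant. The red cup at (385,260) is excluded. I start with stick_b at (597,-37).

Emit:
servo_tool:
  increments:
    - [0,0,-0.02,0,0,8]
    - [0.032,-0.0295,0,0,0,0]
    - [0.032,-0.0295,0,0,0,0]
    - [0.032,-0.0295,0,0,0,0]
    - [0.032,-0.0295,0,0,0,0]
    - [0.032,-0.0295,0,0,0,0]
    - [0.032,-0.0295,0,0,0,0]
    - [0.032,-0.0295,0,0,0,0]
  grip: 0.4

```text
time_s: 1.85
position: [341.4, -327.6, 228.0]
tcp_rot: [0.999, 0.052, 0.0, 0.0]
wrist_force: [1.2, 0.3, -1.2]
width: 0.396
```

Emit:
servo_tool:
  increments:
    - [0.032,-0.0295,0,0,0,0]
    - [0.032,-0.0295,0,0,0,0]
    - [0.032,-0.0295,0,0,0,0]
    - [0.032,-0.0295,0,0,0,0]
    - [0.032,-0.0295,0,0,0,0]
    - [0.032,-0.0295,0,0,0,0]
    - [0.032,-0.0295,0,0,0,0]
    - [0.032,-0.0295,0,0,0,0]

```text
time_s: 2.65
position: [571.3, -65.8, 227.9]
tcp_rot: [0.999, 0.053, 0.0, 0.0]
wrist_force: [0.5, -0.2, 0.6]
width: 0.397
```

```bash
cat >> h.py <<'E'
from scipy.spatial.transform import Rotation as Ro
def yaw(o):
    x=Ro.from_quat(o['tcp_rot']).as_matrix()[:,0]; return np.degrees(np.arctan2(x[1],x[0]))
def plan(x,y,z,yw,o=None):
    "first turn about tool z (deg), then shift in tool axes (mm)"
    o=o or r.get_obs(); Rc=Ro.from_quat(o['tcp_rot'])
    a=np.radians(yw); Rt=np.array([[np.cos(a),np.sin(a),0],[np.sin(a),-np.cos(a),0],[0,0,-1]]).T
    Rt=np.column_stack([[np.cos(a),np.sin(a),0],[np.sin(a),-np.cos(a),0],[0,0,-1]])
    rv=np.degrees((Rc.inv()*Ro.from_matrix(Rt)).as_rotvec())
    d=Rt.T@(np.array([x,y,z])-o['position'])
    print("t",round(o['time_s'],2),"pos",o['position'].round(1),"yaw",round(yaw(o),1),"w",round(o['width'],3),"F",o['wrist_force'].round(1)," turn",rv.round(2)," shift",d.round(1))
E
python3 - <<'E'
from h import *
plan(597,-37,130,6)
im=read_camera("wrist");cv2.imwrite("pics/w1.png",im[:,:,::-1])
E
```

```text
t 2.65 pos [571.3 -65.8 227.9] yaw 6.0 w 0.397 F [ 0.5 -0.2  0.6]  turn [ 0.   -0.01  0.04]  shift [ 28.6 -25.9  97.9]
```

View pics/w1.png

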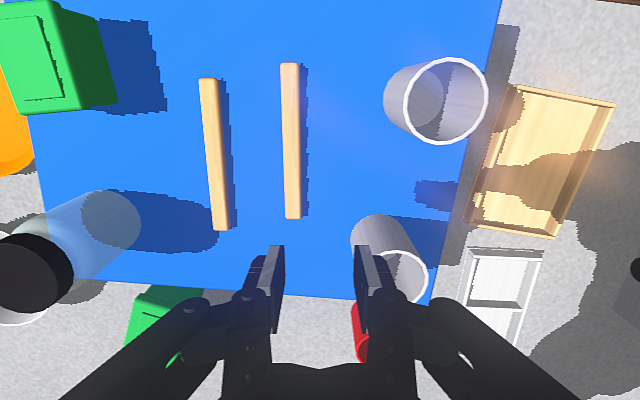

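The wrist view shows both sticks at (214,154) and (291,140), the cups at (445,100) and (405,278), and both trays. I measure from here.

Run:
```python
from h import *
read_camera("wrist")
M=camera_model("wrist");im=read_camera("wrist");cv2.imwrite("pics/w2.png",im[:,:,::-1])
plan(597,-37,130,6)
H,S,V=cv2.split(cv2.cvtColor(im,cv2.COLOR_RGB2HSV))
m=((H<25)&(S>40)&(V>120)).astype(np.uint8)
n,l,st,ce=cv2.connectedComponentsWithStats(m)
for k in range(1,n):
    if st[k,4]>800:
        mm=l==k; print(st[k],rectw("wrist",mm,110),rectw("wrist",mm,25))
for nme,z in [("cup_a",175),("stick_tray",25),("cup_tray",25)]:
    for q in masks("wrist",nme): print(nme,round(q['p'],2),np.round(q['rect']),rectw("wrist",q['pixels'],z))
big=cv2.resize(im[:,380:640,::-1],None,fx=2.2,fy=1.5,interpolation=cv2.INTER_CUBIC)
cv2.imwrite("pics/w2c.png",cv2.resize(im[40:320,340:640,::-1],None,fx=2.1,fy=2.1,interpolation=cv2.INTER_CUBIC))
```

```text
t 2.8 pos [571.1 -65.  227.2] yaw 6.2 w 0.402 F [-0.9 -0.9  0.1]  turn [-0.05  0.01  0.24]  shift [ 28.6 -25.1  97.2]
[   0   51   38  126 2786] [593.8 198.4 109.9  31.6 -11.3] [575.9 274.3 142.7  41.  -11.3]
[ 286   65   19  156 2553] [598.  -41.4 137.9  14.9   5.6] [581.3 -37.  179.1  19.4   5.6]
[ 204   80   29  152 2515] [578.8  26.1 138.1  15.4   4.9] [556.5  50.6 179.3  20.    4.9]
[  464    87   157   156 12593] [ 601.2 -273.5  131.4  127.    -4.2] [ 585.6 -338.3  170.7  164.8   -4.2]
cup_a 0.8 [385.  63. 107.  86.] [ 647.2 -139.6   69.1   55.3  -73.9]
cup_a 0.77 [352. 307.  20.  55.] [ 457.4 -115.    58.6   10.6   14.5]
cup_a 0.67 [353. 217.  81.  87.] [ 532.2 -134.5   86.7   36.2   47.7]
stick_tray 0.8 [462.  89. 158. 152.] [ 584.4 -324.1  170.9  129.5   -4.8]
cup_tray 0.79 [457. 249.  87. 109.] [ 401.6 -326.9  152.8  104.7    2.6]
```

View pics/w2c.png

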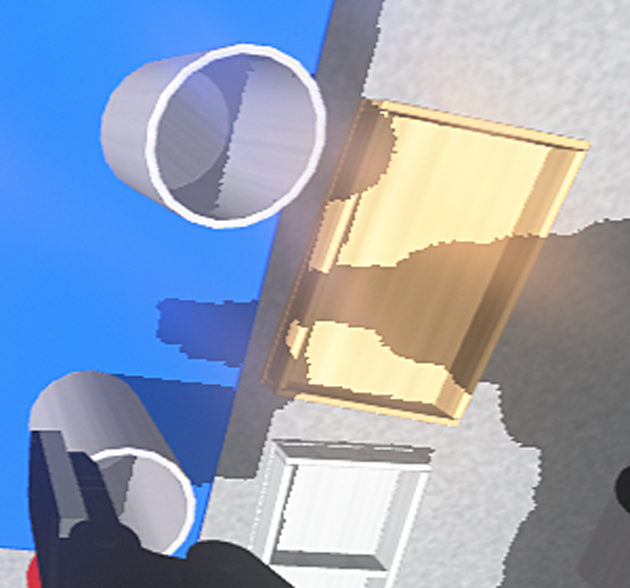

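Run:
```python
from h import *
f=lambda x,y:(340+x/2.1,40+y/2.1)
print(ray("wrist",[f(236.5,135.5)],175))
print(ray("wrist",[f(379,99),f(590,147),f(458,424),f(262,382)],25).round(1))
print(ray("wrist",[f(278,440),f(433,450)],25).round(1))
print("top cups",ray("top",[(378.7,137),(377.3,192.2)],175).round(1))
# predicted tray outline in top for check
def rect(cx,cy,L,W,a,z):
    a=np.radians(a);u=np.array([np.cos(a),np.sin(a)]);v=np.array([-u[1],u[0]])
    return np.array([[*(np.array([cx,cy])+s*L/2*u+t*W/2*v),z] for s,t in [(1,1),(1,-1),(-1,-1),(-1,1)]])
im=read_camera("top")[:,:,::-1].copy()
o=(160,110);s=4
big=cv2.resize(im[110:290,400:480],None,fx=s,fy=s,interpolation=cv2.INTER_CUBIC)
for (cx,cy,L,W,a) in [(585,-320,170,115,-4.3),(386.5,-325,167,90,3)]:
    p=proj("top",rect(cx,cy,L,W,a,25)); p=((p-[400,110]+.5)*s).astype(int)
    cv2.polylines(big,[p],True,(0,0,255),1)
cv2.imwrite("pics/tr.png",big[:600])
```

```text
[[ 649.30824929 -148.69435553]]
[[ 672.9 -278.4]
 [ 661.2 -397. ]
 [ 495.7 -383.3]
 [ 510.3 -258. ]]
[[ 473.5 -277.4]
 [ 476.8 -374.1]]
top cups [[ 650.2 -139.1]
 [ 512.5 -130.2]]
```

View pics/tr.png

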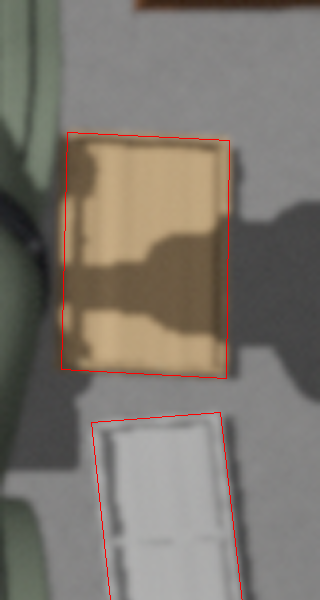

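Run:
```python
from h import *
im=cv2.imread("pics/scene0.png")
cv2.imwrite("pics/s1.png",cv2.resize(im[165:365,140:400],None,fx=3,fy=3,interpolation=cv2.INTER_CUBIC))
```

```text
(no output)
```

View pics/s1.png

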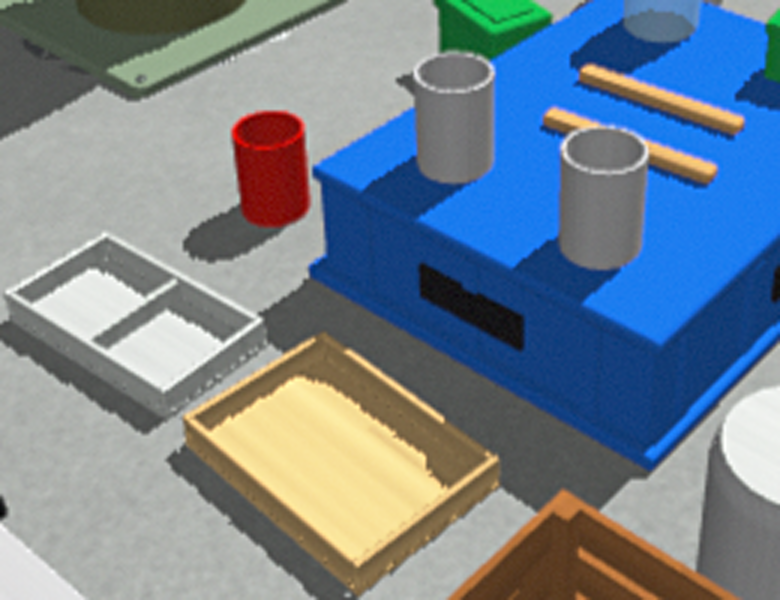

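Run:
```python
from h import *
f=lambda x,y:(139.67+x/3,164.67+y/3)
print("cups",ray("scene",[f(605,149),f(454.5,73)],175).round(1))
t=ray("scene",[f(322,335),f(498,460),f(358,568),f(187,420)],25);print(t.round(1),t.mean(0))
t=ray("scene",[f(106,236),f(265,322),f(170,390),f(8,292)],25);print(t.round(1),t.mean(0))
t=ray("scene",[f(585,68),f(740,122)],109);print("s1",t.round(1),t.mean(0))
t=ray("scene",[f(548,112),f(714,172)],109);print("s2",t.round(1),t.mean(0))
```

```text
cups [[ 652.1 -141.1]
 [ 516.7 -132.4]]
[[ 511.3 -264.1]
 [ 677.6 -274.3]
 [ 670.4 -386.3]
 [ 505.4 -373.8]] [ 591.15589448 -324.63539643]
[[ 307.5 -290.8]
 [ 471.6 -280. ]
 [ 475.6 -363.7]
 [ 309.7 -374.2]] [ 391.09144742 -327.16095528]
s1 [[512.6  23.1]
 [648.6  34.8]] [580.61390966  28.98804302]
s2 [[531.6 -46.8]
 [669.8 -33.1]] [600.70147784 -39.94700474]
```

Top and scene views agree to about 4 mm; the wrist view is off at the sides. I use their means and grasp stick_b.

Emit:
servo_tool:
  increments:
    - [0.03,-0.023,0,0,0,0]
    - [0,0,0.04,0,0,0]
    - [0,0,0.04,0,0,0]
    - [0,0,0.02,0,0,0]
    - [0,0,0,0,0,0]
    - [0,0,0,0,0,0]

```text
time_s: 3.6
position: [597.9, -42.1, 128.9]
tcp_rot: [0.999, 0.052, 0.0, 0.0]
wrist_force: [-0.4, -0.1, 0.9]
width: 0.403
```

Run:
```python
from h import *
plan(598.5,-39,103.5,6)
im=read_camera("wrist");cv2.imwrite("pics/w3.png",im[:,:,::-1])
```

```text
t 3.6 pos [597.9 -42.1 128.9] yaw 6.0 w 0.403 F [-0.4 -0.1  0.9]  turn [ 0.01 -0.05 -0.03]  shift [ 0.9 -3.  25.4]
```

View pics/w3.png

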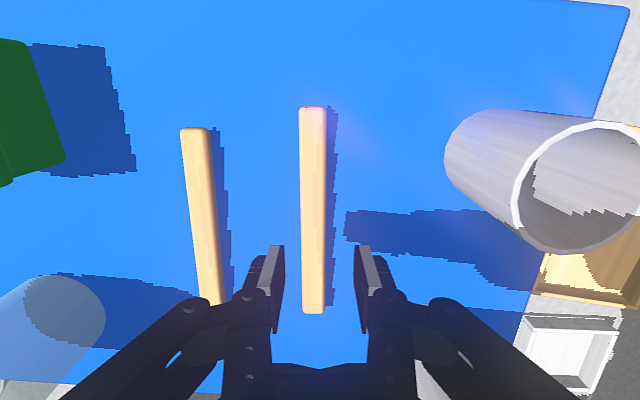

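Emit:
servo_tool:
  increments:
    - [0.001,-0.0035,0.01,0,0,0]
    - [0,0,0.01,0,0,0]
    - [0,0,0.005,0,0,0]
    - [0,0,0,0,0,0]
    - [0,0,0,0,0,0]

```text
time_s: 4.15
position: [598.4, -37.9, 102.9]
tcp_rot: [0.999, 0.053, -0.0, -0.0]
wrist_force: [0.6, 0.0, -0.4]
width: 0.399
```

Emit:
servo_tool:
  increments:
    - [0,0,0,0,0,0]
    - [0,0,0,0,0,0]
    - [0,0,0,0,0,0]
    - [0,0,0,0,0,0]
    - [0,0,0,0,0,0]
    - [0,0,0,0,0,0]
  grip: 0.1
  grip_force: 30

```text
time_s: 4.75
position: [598.3, -37.8, 102.9]
tcp_rot: [0.999, 0.053, 0.0, -0.0]
wrist_force: [-0.1, 0.1, -0.6]
width: 0.1
```

Run:
```python
from h import *
plan(598.5,-39,103.5,6)
im=read_camera("wrist");cv2.imwrite("pics/w4.png",im[:,:,::-1])
```

```text
t 4.75 pos [598.3 -37.8 102.9] yaw 6.0 w 0.1 F [-0.1  0.1 -0.6]  turn [-0.01 -0.    0.02]  shift [ 0.   1.2 -0.6]
```

View pics/w4.png

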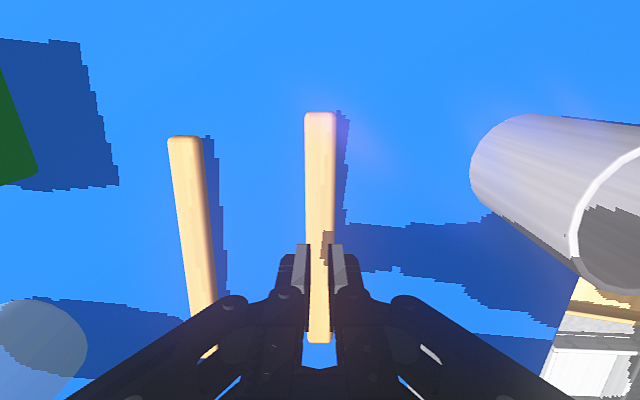

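Emit:
servo_tool:
  increments:
    - [0,0,0,0,0,0]
    - [0,0,0,0,0,0]
    - [0,0,0,0,0,0]
    - [0,0,0,0,0,0]
  grip: 0
  grip_force: 30

```text
time_s: 5.2
position: [598.3, -37.8, 102.8]
tcp_rot: [0.999, 0.053, -0.0, -0.0]
wrist_force: [-0.7, -0.8, 0.2]
width: -0.005
```

Emit:
servo_tool:
  increments:
    - [0,0,-0.03,0,0,0]
    - [0,0,-0.03,0,0,0]
    - [0,0,0,0,0,0]

```text
time_s: 5.5
position: [599.8, -38.0, 166.2]
tcp_rot: [0.999, 0.053, 0.003, 0.0]
wrist_force: [0.5, -0.2, -0.6]
width: -0.002
```

Run:
```python
from h import *
plan(598.5,-39,103.5,6)
im=read_camera("wrist");cv2.imwrite("pics/w5.png",im[:,:,::-1])
```

```text
t 5.5 pos [599.8 -38.  166.2] yaw 6.0 w -0.002 F [ 0.5 -0.2 -0.6]  turn [ 0.04 -0.29  0.02]  shift [-1.4  0.9 62.7]
```

View pics/w5.png

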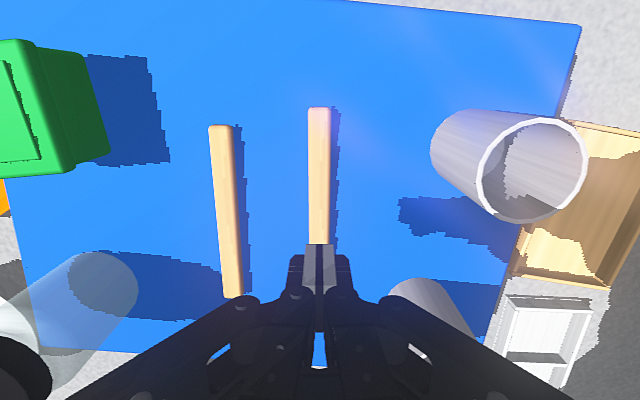

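The fingers shut above the stick, so the stick is still lying untouched and the tip height must differ from what I assumed. I probe the crate top between the sticks with the shut fingers.

Emit:
servo_tool:
  increments:
    - [0,-0.033,0,0,0,0]
    - [0,0,0.03,0,0,0]
    - [0,0,0.03,0,0,0]
    - [0,0,0.001,0,0,0]
    - [0,0,0.001,0,0,0]
    - [0,0,0,0,0,0]

```text
time_s: 6.15
position: [595.3, -5.1, 101.9]
tcp_rot: [0.999, 0.052, 0.001, -0.0]
wrist_force: [-0.1, 0.9, 0.4]
width: -0.003
```

Emit:
servo_tool:
  increments:
    - [0,0,0.001,0,0,0]
    - [0,0,0.001,0,0,0]
    - [0,0,0,0,0,0]

```text
time_s: 6.45
position: [595.0, -5.0, 99.1]
tcp_rot: [0.999, 0.053, 0.0, -0.0]
wrist_force: [0.3, 0.4, -0.7]
width: 0.001
```

Run:
```python
from h import *
plan(598.5,-39,103.5,6)
im=read_camera("wrist");cv2.imwrite("pics/w6.png",im[:,:,::-1])
```

```text
t 6.45 pos [595.   -5.   99.1] yaw 6.0 w 0.001 F [ 0.3  0.4 -0.7]  turn [-0.01 -0.03  0.02]  shift [-0.  34.2 -4.4]
```

View pics/w6.png

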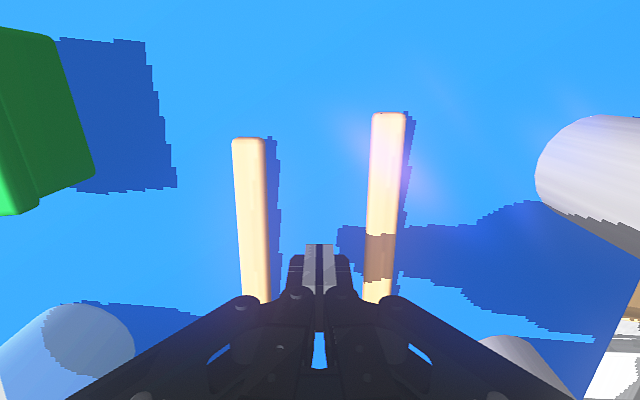

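Emit:
servo_tool:
  increments:
    - [0,0,0.001,0,0,0]
    - [0,0,0.001,0,0,0]
    - [0,0,0,0,0,0]

```text
time_s: 6.8
position: [594.7, -5.0, 96.7]
tcp_rot: [0.999, 0.053, -0.0, -0.0]
wrist_force: [0.4, 0.2, -0.1]
width: -0.001
```

Emit:
servo_tool:
  increments:
    - [0,0,0.001,0,0,0]
    - [0,0,0.001,0,0,0]
    - [0,0,0,0,0,0]

```text
time_s: 7.1
position: [594.7, -4.9, 94.7]
tcp_rot: [0.999, 0.053, -0.0, -0.0]
wrist_force: [-0.8, 0.6, -0.6]
width: -0.001
```

Emit:
servo_tool:
  increments:
    - [0,0,0.001,0,0,0]
    - [0,0,0.001,0,0,0]
    - [0,0,0,0,0,0]

```text
time_s: 7.4
position: [594.8, -4.9, 92.7]
tcp_rot: [0.999, 0.053, -0.0, -0.0]
wrist_force: [0.0, 0.1, -0.3]
width: 0.002
```

Emit:
servo_tool:
  increments:
    - [0,0,0.001,0,0,0]
    - [0,0,0.001,0,0,0]
    - [0,0,0,0,0,0]

```text
time_s: 7.7
position: [594.8, -5.0, 90.7]
tcp_rot: [0.999, 0.053, -0.0, -0.0]
wrist_force: [0.1, 0.3, -0.1]
width: 0.005
```

Emit:
servo_tool:
  increments:
    - [0,0,0.001,0,0,0]
    - [0,0,0,0,0,0]

```text
time_s: 7.9
position: [594.8, -5.0, 89.7]
tcp_rot: [0.999, 0.053, -0.0, -0.0]
wrist_force: [-0.1, -0.3, -0.0]
width: -0.001
```

Emit:
servo_tool:
  increments:
    - [0,0,0.001,0,0,0]
    - [0,0,0,0,0,0]

```text
time_s: 8.1
position: [594.8, -4.9, 88.7]
tcp_rot: [0.999, 0.053, -0.0, -0.0]
wrist_force: [0.8, 0.3, 0.1]
width: -0.001
```

Run:
```python
from h import *
plan(598.5,-39,103.5,6)
im=read_camera("wrist");cv2.imwrite("pics/w7.png",im[:,:,::-1])
im=read_camera("scene");cv2.imwrite("pics/s7.png",cv2.resize(im[80:260,250:450,::-1],None,fx=3.3,fy=3.3,interpolation=cv2.INTER_CUBIC))
```

```text
t 8.1 pos [594.8  -4.9  88.7] yaw 6.0 w -0.001 F [0.8 0.3 0.1]  turn [-0.01  0.01  0.02]  shift [  0.1  34.3 -14.8]
```

View pics/s7.png

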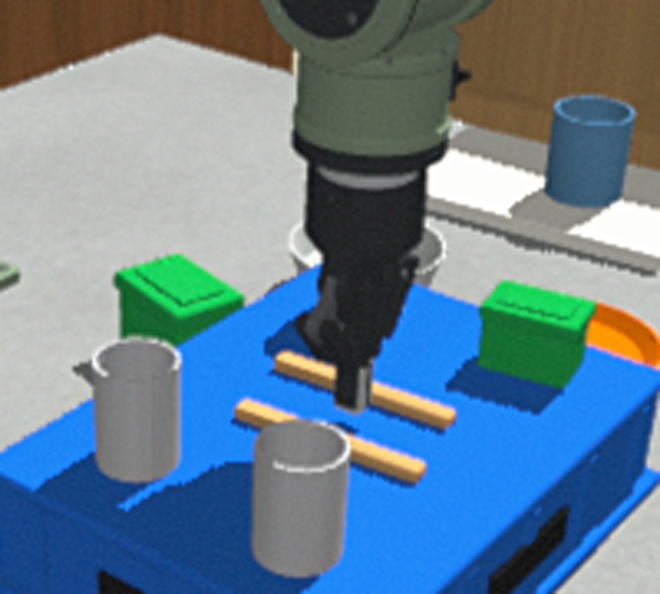

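Run:
```python
from h import *
for z in (89,95,100,105,110): print(z,proj("scene",[594.8,-5,z]),(proj("scene",[594.8,-5,z])-[250,80])*3.3)
M=camera_model("wrist");print(-np.array(M['R']).T@np.array(M['t']))
for z in (80,90,100,110): print(z,proj("wrist",[594.8,-5,z]))
```

```text
89 [[355.70993892 211.73937558]] [[348.84279845 434.7399394 ]]
95 [[355.86017888 209.49848841]] [[349.3385903  427.34501176]]
100 [[355.98607488 207.6207007 ]] [[349.75404712 421.14831231]]
105 [[356.11260879 205.73339853]] [[350.17160899 414.92021514]]
110 [[356.23978544 203.8365094 ]] [[350.59129196 408.66048101]]
[677.41169948   3.84583234 256.59221039]
80 [[318.69480387 230.91238849]]
90 [[318.69540934 238.42425116]]
100 [[318.69608031 246.74892049]]
110 [[318.69682805 256.02586416]]
```

View pics/w7.png

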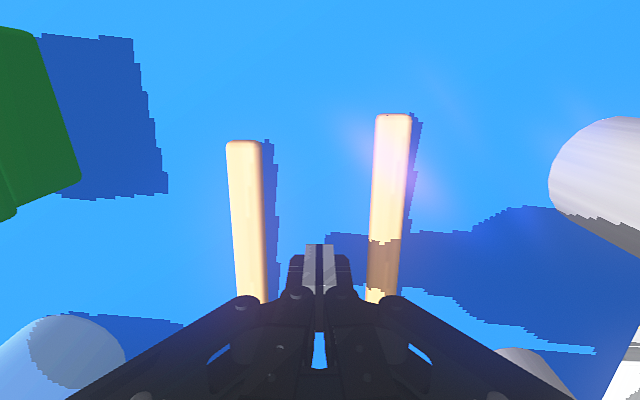

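Emit:
servo_tool:
  increments:
    - [0,0,0.001,0,0,0]
    - [0,0,0.001,0,0,0]
    - [0,0,0,0,0,0]

```text
time_s: 8.5
position: [594.8, -4.9, 86.7]
tcp_rot: [0.999, 0.053, -0.0, -0.0]
wrist_force: [-0.7, 0.4, 0.4]
width: -0.001
```

Emit:
servo_tool:
  increments:
    - [0,0,0.001,0,0,0]
    - [0,0,0.001,0,0,0]
    - [0,0,0,0,0,0]

```text
time_s: 8.8
position: [594.8, -4.9, 84.7]
tcp_rot: [0.999, 0.053, -0.0, -0.0]
wrist_force: [0.7, -0.1, 0.1]
width: -0.001
```

Emit:
servo_tool:
  increments:
    - [0,0,0.001,0,0,0]
    - [0,0,0.001,0,0,0]
    - [0,0,0,0,0,0]

```text
time_s: 9.1
position: [594.8, -4.9, 82.7]
tcp_rot: [0.999, 0.053, -0.0, -0.0]
wrist_force: [-0.7, -0.8, -1.1]
width: -0.0
```

Run:
```python
from h import *
print(r.grip_point_offset,[a for a in dir(r) if a[0]!='_'])
plan(598.5,-39,103.5,6)
im=read_camera("scene");cv2.imwrite("pics/s8.png",cv2.resize(im[150:230,310:410,::-1],None,fx=6,fy=6,interpolation=cv2.INTER_CUBIC))
```

```text
18.700000000000003 ['MotionError', 'get_obs', 'grip_point_offset', 'hand_in']
t 9.1 pos [594.8  -4.9  82.7] yaw 6.0 w -0.0 F [-0.7 -0.8 -1.1]  turn [-0.01  0.01  0.03]  shift [  0.1  34.3 -20.8]
```

View pics/s8.png

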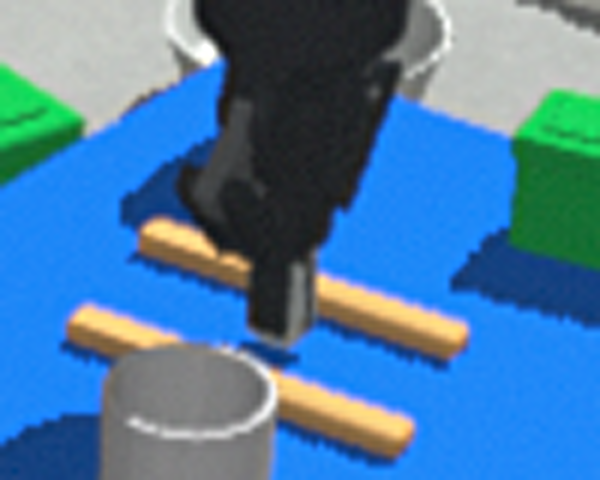

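Emit:
servo_tool:
  increments:
    - [0,0,0.001,0,0,0]
    - [0,0,0,0,0,0]

```text
time_s: 9.35
position: [594.8, -5.0, 81.7]
tcp_rot: [0.999, 0.053, -0.0, -0.0]
wrist_force: [-0.3, 0.2, -0.4]
width: 0.003
```

Emit:
servo_tool:
  increments:
    - [0,0,0.001,0,0,0]
    - [0,0,0,0,0,0]

```text
time_s: 9.55
position: [594.8, -4.9, 80.7]
tcp_rot: [0.999, 0.053, -0.0, -0.0]
wrist_force: [-0.7, 1.1, 0.2]
width: 0.003
```

Emit:
servo_tool:
  increments:
    - [0,0,0.001,0,0,0]
    - [0,0,0,0,0,0]

```text
time_s: 9.75
position: [594.8, -4.9, 79.7]
tcp_rot: [0.999, 0.053, -0.0, -0.0]
wrist_force: [-0.4, -0.1, 0.2]
width: -0.001
```

Emit:
servo_tool:
  increments:
    - [0,0,0.001,0,0,0]
    - [0,0,0,0,0,0]

```text
time_s: 9.95
position: [594.8, -5.0, 78.7]
tcp_rot: [0.999, 0.053, -0.0, -0.0]
wrist_force: [0.3, 0.1, -0.2]
width: -0.0
```

Emit:
servo_tool:
  increments:
    - [0,0,0.001,0,0,0]
    - [0,0,0,0,0,0]

```text
time_s: 10.15
position: [594.8, -4.9, 77.7]
tcp_rot: [0.999, 0.053, -0.0, -0.0]
wrist_force: [0.4, 0.5, 0.4]
width: 0.0
```

Run:
```python
from h import *
im=read_camera("scene");cv2.imwrite("pics/s9.png",cv2.resize(im[150:230,310:410,::-1],None,fx=6,fy=6,interpolation=cv2.INTER_CUBIC))
```

```text
(no output)
```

View pics/s9.png

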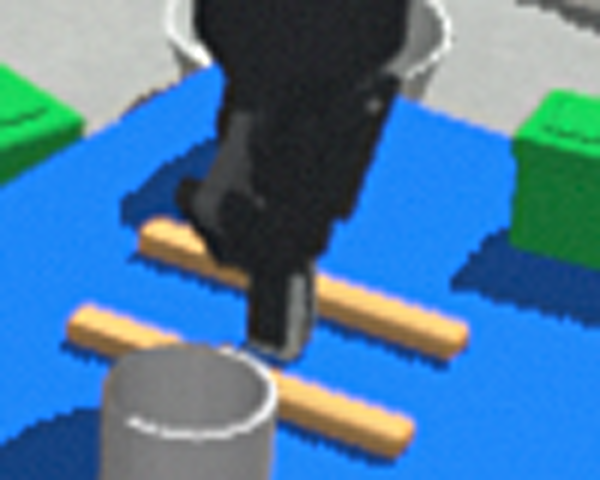

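Contact is near a reported z of about 77.5, so the real tip sits about 22 mm above the reported TCP. I correct for that and grasp stick_b again.

Emit:
servo_tool:
  increments:
    - [0,0,-0.04,0,0,0]
    - [0,0.0335,0,0,0,0]
    - [0,0,0,0,0,0]
    - [0,0,0.025,0,0,0]
    - [0,0,0.013,0,0,0]
    - [0,0,0,0,0,0]
    - [0,0,0,0,0,0]
  grip: 0.4

```text
time_s: 10.9
position: [598.4, -38.2, 80.0]
tcp_rot: [0.999, 0.053, -0.0, -0.0]
wrist_force: [0.2, -0.2, 0.3]
width: 0.401
```

Emit:
servo_tool:
  increments:
    - [0,0,0,0,0,0]
    - [0,0,0,0,0,0]
    - [0,0,0,0,0,0]
    - [0,0,0,0,0,0]
    - [0,0,0,0,0,0]
    - [0,0,0,0,0,0]
  grip: 0
  grip_force: 30

```text
time_s: 11.5
position: [598.7, -38.2, 80.7]
tcp_rot: [0.999, 0.053, 0.001, -0.0]
wrist_force: [-1.4, 0.6, 6.7]
width: 0.178
```

Emit:
servo_tool:
  increments:
    - [0,0,-0.03,0,0,0]
    - [0,0,-0.04,0,0,5]
    - [0,0,-0.04,0,0,5]
    - [0,0,0,0,0,0]

```text
time_s: 11.9
position: [600.3, -38.4, 195.0]
tcp_rot: [0.999, -0.036, 0.004, -0.0]
wrist_force: [-0.3, 0.3, -0.9]
width: 0.177
```

Run:
```python
from h import *
plan(586.5,-344,70,-4)
im=read_camera("wrist");cv2.imwrite("pics/w10.png",im[:,:,::-1])
```

```text
t 11.9 pos [600.3 -38.4 195. ] yaw -4.2 w 0.177 F [-0.3  0.3 -0.9]  turn [-0.02 -0.43 -0.16]  shift [  7.6 305.8 125. ]
```

View pics/w10.png

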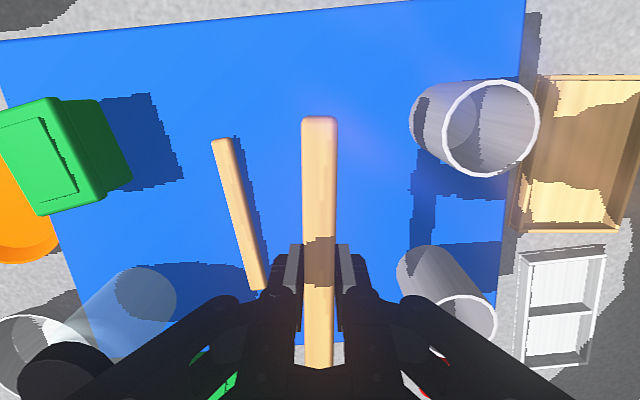

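Emit:
servo_tool:
  increments:
    - [0.001,0.0437,0,0,0,0]
    - [0.001,0.0437,0,0,0,0]
    - [0.001,0.0437,0,0,0,0]
    - [0.001,0.0437,0,0,0,0]
    - [0.001,0.0437,0,0,0,0]
    - [0.001,0.0437,0,0,0,0]
    - [0.001,0.0437,0,0,0,0]
    - [0,0,0,0,0,0]

```text
time_s: 12.75
position: [581.4, -350.1, 188.3]
tcp_rot: [0.999, -0.038, -0.001, 0.001]
wrist_force: [-0.2, 0.7, 0.2]
width: 0.173
```

Emit:
servo_tool:
  increments:
    - [0,0,0.045,0,0,0]
    - [0,0,0.045,0,0,0]
    - [0,0,0.04,0,0,0]
    - [0,0,0,0,0,0]
    - [0,0,0,0,0,0]

```text
time_s: 13.25
position: [584.3, -344.0, 60.6]
tcp_rot: [0.999, -0.035, -0.0, -0.0]
wrist_force: [-0.1, 0.4, 1.2]
width: 0.175
```

Run:
```python
from h import *
plan(586.5,-344,-12,-4)
im=read_camera("wrist");cv2.imwrite("pics/w11.png",im[:,:,::-1])
print(ray("wrist",[[318,250]],25))
```

```text
t 13.25 pos [ 584.3 -344.    60.6] yaw -4.0 w 0.175 F [-0.1  0.4  1.2]  turn [-0.    0.    0.04]  shift [ 2.2 -0.2 72.6]
[[ 557.02236297 -342.09190383]]
```

View pics/w11.png

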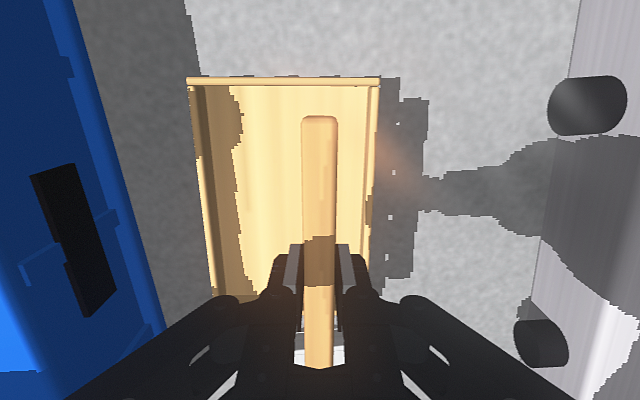

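Run:
```python
from h import *
p=ray("wrist",[[187,77],[380,77],[283,77]],25);print(p, np.linalg.norm(p[0]-p[1]))
a=np.radians(-4);u=np.array([np.cos(a),np.sin(a)]);print("centre from far edge",p[:2].mean(0)-85*u)
print("stick tip",ray("wrist",[[319,116]],90))
```

```text
[[ 677.3248954  -272.25836941]
 [ 669.57958105 -386.78638541]
 [ 673.47380315 -329.20350233]] 114.78961775214749
centre from far edge [ 588.65929395 -323.59307714]
stick tip [[ 655.14882813 -349.31496297]]
```

Emit:
servo_tool:
  increments:
    - [0.003,0.0005,0.03,0,0,0]
    - [0,0,0.03,0,0,0]
    - [0,0,0.01,0,0,0]
    - [0,0,0.0035,0,0,0]
    - [0,0,0,0,0,0]

```text
time_s: 13.8
position: [587.8, -345.1, -12.1]
tcp_rot: [0.999, -0.035, 0.001, 0.0]
wrist_force: [1.0, -0.0, 0.2]
width: 0.173
```

Emit:
servo_tool:
  increments:
    - [0,0,0,0,0,0]
    - [0,0,0,0,0,0]
    - [0,0,0,0,0,0]
    - [0,0,-0.03,0,0,0]
    - [0,0,-0.04,0,0,0]
    - [0,0,0,0,0,0]
  grip: 0.3

```text
time_s: 14.4
position: [589.2, -346.0, 61.6]
tcp_rot: [0.999, -0.035, 0.003, 0.002]
wrist_force: [0.9, 0.9, 0.2]
width: 0.301
```

Run:
```python
from h import *
plan(578.5,29,150,5)
im=read_camera("wrist");cv2.imwrite("pics/w12.png",im[:,:,::-1])
```

```text
t 14.4 pos [ 589.2 -346.    61.6] yaw -4.0 w 0.301 F [0.9 0.9 0.2]  turn [ 0.22 -0.36 -8.98]  shift [  22.  -374.5  -88.4]
```

View pics/w12.png

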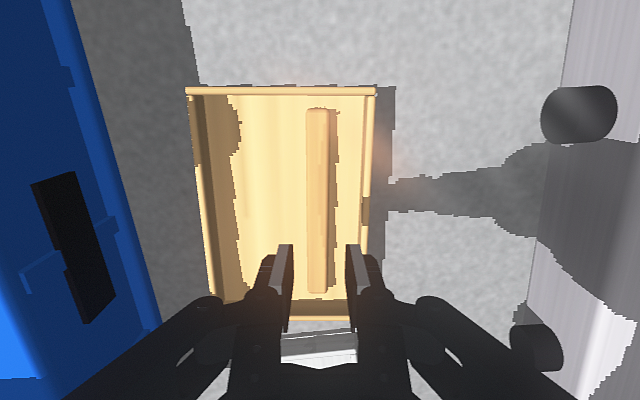

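Stick_b lies flat in the right half of the tray, with its ends at (318,110) and (318,290). Next is stick_a.

Emit:
servo_tool:
  increments:
    - [0,0,-0.045,0,0,-4.5]
    - [0,0,-0.045,0,0,-4.5]
    - [0,0,-0.045,0,0,0]
    - [0.0025,-0.0415,0,0,0,0]
    - [0.0025,-0.0415,0,0,0,0]
    - [0.0025,-0.0415,0,0,0,0]
    - [0.0025,-0.0415,0,0,0,0]
    - [0.0025,-0.0415,0,0,0,0]
  grip: 0.4

```text
time_s: 15.25
position: [580.9, -135.2, 190.8]
tcp_rot: [0.999, 0.044, -0.0, -0.0]
wrist_force: [1.0, -0.6, -0.5]
width: 0.402
```

Emit:
servo_tool:
  increments:
    - [0.0025,-0.0415,0,0,0,0]
    - [0.0025,-0.0415,0,0,0,0]
    - [0.0025,-0.0415,0,0,0,0]
    - [0.0025,-0.0415,0,0,0,0]
    - [0,0,0.04,0,0,0]
    - [0,0,0.035,0,0,0]
    - [0,0,0,0,0,0]
    - [0,0,0,0,0,0]

```text
time_s: 16.05
position: [576.8, 29.2, 116.8]
tcp_rot: [0.999, 0.044, -0.0, 0.0]
wrist_force: [-0.4, -0.2, 0.8]
width: 0.402
```

Run:
```python
from h import *
plan(578.5,29,80.5,5)
M=camera_model("wrist");im=read_camera("wrist");cv2.imwrite("pics/w13.png",im[:,:,::-1])
```

```text
t 16.05 pos [576.8  29.2 116.8] yaw 5.0 w 0.402 F [-0.4 -0.2  0.8]  turn [0.   0.04 0.  ]  shift [ 1.6  0.3 36.3]
```

View pics/w13.png

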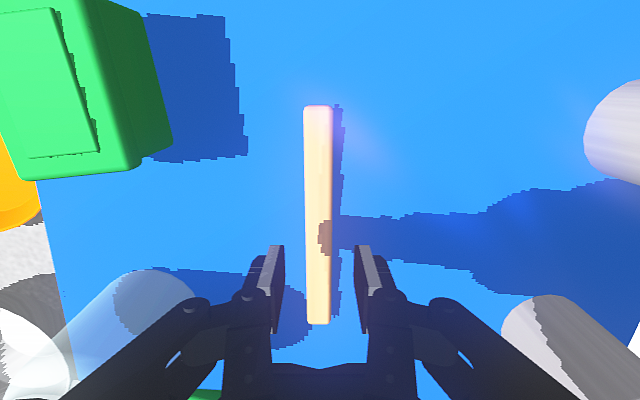

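Emit:
servo_tool:
  increments:
    - [0.0015,0,0.02,0,0,0]
    - [0,0,0.012,0,0,0]
    - [0,0,0.004,0,0,0]
    - [0,0,0,0,0,0]

```text
time_s: 16.5
position: [578.3, 29.4, 80.6]
tcp_rot: [0.999, 0.044, -0.0, -0.0]
wrist_force: [0.4, 0.7, -0.5]
width: 0.399
```

Emit:
servo_tool:
  increments:
    - [0,0,0,0,0,0]
    - [0,0,0,0,0,0]
    - [0,0,0,0,0,0]
    - [0,0,0,0,0,0]
    - [0,0,0,0,0,0]
  grip: 0
  grip_force: 30

```text
time_s: 17.0
position: [578.7, 29.5, 81.2]
tcp_rot: [0.999, 0.044, 0.001, -0.0]
wrist_force: [-1.9, -0.2, 7.2]
width: 0.173
```

Emit:
servo_tool:
  increments:
    - [0,0,-0.03,0,0,0]
    - [0,0,-0.04,0,0,4.5]
    - [0,0,-0.045,0,0,4.5]
    - [0,0,0,0,0,0]

```text
time_s: 17.4
position: [580.3, 29.6, 200.9]
tcp_rot: [0.999, -0.036, 0.004, -0.001]
wrist_force: [0.1, -0.6, -1.4]
width: 0.167
```

Run:
```python
from h import *
a=np.radians(-4);c=np.array([588.5,-323])+22*np.array([-np.sin(a),np.cos(a)]);print(c)
plan(c[0],c[1],60,-4)
M=camera_model("wrist");im=read_camera("wrist");cv2.imwrite("pics/w14.png",im[:,:,::-1])
print("tip",ray("wrist",[[319,116]],220))
```

```text
[ 590.03464242 -301.05359089]
t 17.4 pos [580.3  29.6 200.9] yaw -4.1 w 0.167 F [ 0.1 -0.6 -1.4]  turn [-0.07 -0.46 -0.14]  shift [ 32.7 329.2 140.9]
tip [[648.96875923  24.70776767]]
```

View pics/w14.png

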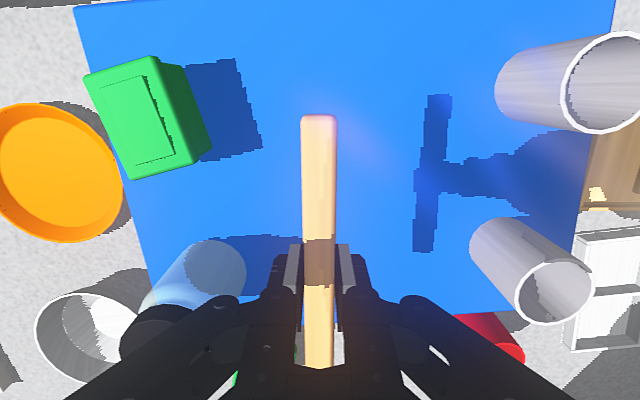

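Emit:
servo_tool:
  increments:
    - [0.0045,0.047,0,0,0,0]
    - [0.0045,0.047,0,0,0,0]
    - [0.0045,0.047,0,0,0,0]
    - [0.0045,0.047,0,0,0,0]
    - [0.0045,0.047,0,0,0,0]
    - [0.0045,0.047,0,0,0,0]
    - [0.0045,0.047,0,0,0,0]
    - [0.001,0,0,0,0,0]

```text
time_s: 18.25
position: [585.4, -307.8, 193.9]
tcp_rot: [0.999, -0.038, -0.001, 0.001]
wrist_force: [-0.3, 0.6, -0.1]
width: 0.171
```

Emit:
servo_tool:
  increments:
    - [0,0,0.045,0,0,0]
    - [0,0,0.045,0,0,0]
    - [0,0,0.045,0,0,0]
    - [0,0,0,0,0,0]
    - [0,0,0,0,0,0]

```text
time_s: 18.75
position: [588.0, -301.0, 61.1]
tcp_rot: [0.999, -0.035, -0.0, -0.0]
wrist_force: [-0.6, 0.4, 1.7]
width: 0.172
```

Run:
```python
from h import *
plan(590,-301,-12,-4)
M=camera_model("wrist");im=read_camera("wrist");cv2.imwrite("pics/w15.png",im[:,:,::-1])
```

```text
t 18.75 pos [ 588.  -301.    61.1] yaw -4.0 w 0.172 F [-0.6  0.4  1.7]  turn [-0.01  0.02  0.04]  shift [ 2.  -0.2 73.1]
```

View pics/w15.png

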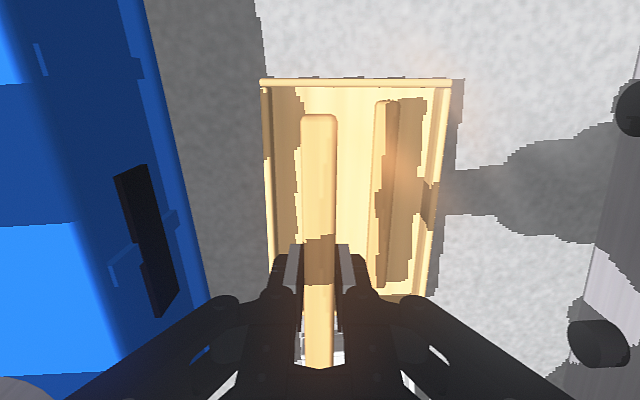

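Emit:
servo_tool:
  increments:
    - [0.002,0,0.03,0,0,0]
    - [0,0,0.03,0,0,0]
    - [0,0,0.01,0,0,0]
    - [0,0,0.004,0,0,0]
    - [0,0,0,0,0,0]

```text
time_s: 19.3
position: [590.6, -301.5, -12.2]
tcp_rot: [0.999, -0.035, 0.001, 0.0]
wrist_force: [-0.0, 0.3, 1.0]
width: 0.171
```

Emit:
servo_tool:
  increments:
    - [0,0,0,0,0,0]
    - [0,0,0,0,0,0]
    - [0,0,0,0,0,0]
    - [0,0,-0.03,0,0,0]
    - [0,0,-0.04,0,0,0]
    - [0,0,-0.02,0,0,0]
    - [0,0,0,0,0,0]
  grip: 0.3

```text
time_s: 20.0
position: [591.2, -301.8, 79.7]
tcp_rot: [0.999, -0.035, 0.002, 0.001]
wrist_force: [-0.1, 0.9, 0.4]
width: 0.301
```

Run:
```python
from h import *
plan(651,-140,200,0)
M=camera_model("wrist");im=read_camera("wrist");cv2.imwrite("pics/w16.png",im[:,:,::-1])
```

```text
t 20.0 pos [ 591.2 -301.8   79.7] yaw -4.0 w 0.301 F [-0.1  0.9  0.4]  turn [ 0.11 -0.25 -3.98]  shift [  59.8 -161.8 -120.3]
```

View pics/w16.png

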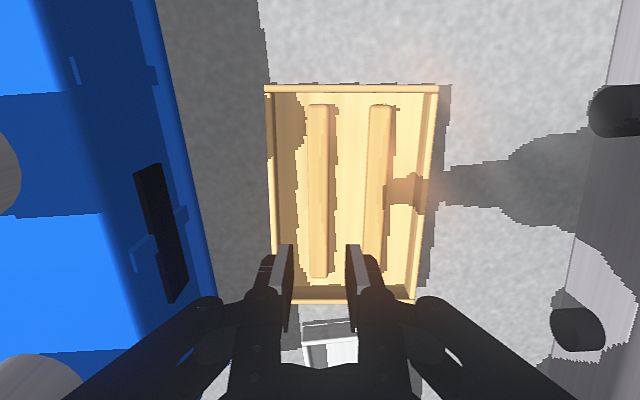

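Both sticks lie flat side by side in the tray. Now the far cup at about (651,-140).

Emit:
servo_tool:
  increments:
    - [0,0,-0.045,0,0,-7]
    - [0,0,-0.045,0,0,0]
    - [0,0,-0.045,0,0,0]
    - [0.017,-0.0396,0,0,0,0]
    - [0.017,-0.0396,0,0,0,0]
    - [0.017,-0.0396,0,0,0,0]
    - [0.017,-0.0396,0,0,0,0]
    - [0,0,0,0,0,0]
  grip: 1

```text
time_s: 20.85
position: [651.0, -132.4, 210.0]
tcp_rot: [1.0, 0.03, -0.0, -0.002]
wrist_force: [-0.0, -0.6, -0.9]
width: 1.002
```

Emit:
servo_tool:
  increments:
    - [0,0,0,0,0,0]
    - [0,0,0,0,0,0]

```text
time_s: 21.05
position: [649.0, -140.5, 210.8]
tcp_rot: [1.0, 0.026, -0.0, 0.0]
wrist_force: [0.7, -0.4, 0.1]
width: 0.998
```

Run:
```python
from h import *
plan(651,-140,120,3)
M=camera_model("wrist");im=read_camera("wrist");cv2.imwrite("pics/w17.png",im[:,:,::-1])
print(proj("wrist",[[651,-140,175],[651,-168,175],[651,-112,175],[679,-140,175]]).round(1))
```

```text
t 21.05 pos [ 649.  -140.5  210.8] yaw 3.0 w 0.998 F [ 0.7 -0.4  0.1]  turn [ 0.02  0.06 -0.04]  shift [ 2.  -0.3 90.8]
[[317.9 210.9]
 [359.1 212.9]
 [276.5 208.9]
 [320.1 170.8]]
```

View pics/w17.png

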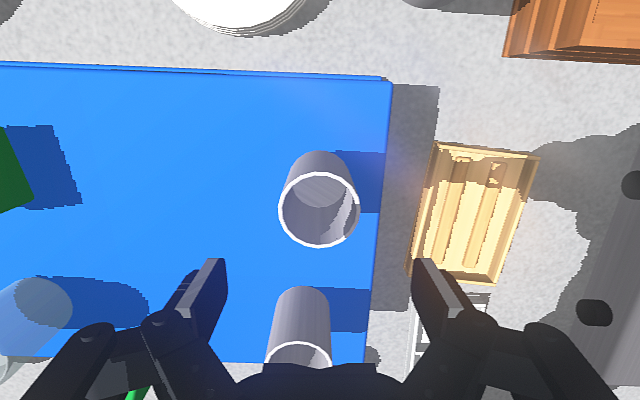

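Emit:
servo_tool:
  increments:
    - [0.002,0,0.03,0,0,0]
    - [0,0,0.03,0,0,0]
    - [0,0,0.03,0,0,0]
    - [0,0,0,0,0,0]

```text
time_s: 21.5
position: [649.4, -139.9, 117.9]
tcp_rot: [1.0, 0.026, -0.003, -0.001]
wrist_force: [0.2, 0.4, 0.9]
width: 1.002
```

Emit:
servo_tool:
  increments:
    - [0,0,0,0,0,0]
    - [0,0,0,0,0,0]
    - [0,0,0,0,0,0]
    - [0,0,0,0,0,0]
    - [0,0,0,0,0,0]
  grip: 0
  grip_force: 30

```text
time_s: 22.0
position: [652.2, -139.8, 123.3]
tcp_rot: [1.0, 0.026, 0.001, 0.0]
wrist_force: [-0.7, -1.0, 7.3]
width: 0.634
```

Emit:
servo_tool:
  increments:
    - [0,0,-0.03,0,0,0]
    - [0,0,-0.04,0,0,0]
    - [0,0,0,0,0,0]

```text
time_s: 22.3
position: [653.5, -139.9, 197.5]
tcp_rot: [1.0, 0.026, 0.004, 0.001]
wrist_force: [0.8, 0.3, -1.0]
width: 0.63
```

Run:
```python
from h import *
a=np.radians(3.2);u=np.array([np.cos(a),np.sin(a)]);c=np.array([389,-326]);print(c+40.5*u,c-40.5*u)
p=c+40.5*u
plan(p[0],p[1],80,3)
M=camera_model("wrist");im=read_camera("wrist");cv2.imwrite("pics/w18.png",im[:,:,::-1])
```

```text
[ 429.43685095 -323.73922905] [ 348.56314905 -328.26077095]
t 22.3 pos [ 653.5 -139.9  197.5] yaw 3.0 w 0.63 F [ 0.8  0.3 -1. ]  turn [ 0.13 -0.48  0.01]  shift [-233.4  171.8  117.5]
```

View pics/w18.png

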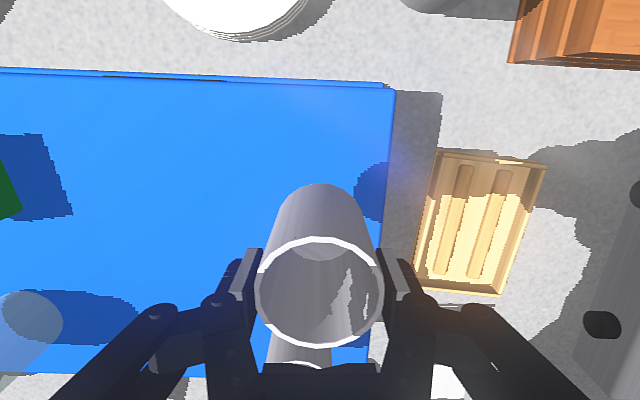

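Emit:
servo_tool:
  increments:
    - [-0.0334,0.0246,0,0,0,0]
    - [-0.0334,0.0246,0,0,0,0]
    - [-0.0334,0.0246,0,0,0,0]
    - [-0.0334,0.0246,0,0,0,0]
    - [-0.0334,0.0246,0,0,0,0]
    - [-0.0334,0.0246,0,0,0,0]
    - [-0.0334,0.0246,0,0,0,0]
    - [0,0,0,0,0,0]

```text
time_s: 23.15
position: [422.8, -327.4, 191.7]
tcp_rot: [1.0, 0.023, -0.001, 0.001]
wrist_force: [0.7, 1.5, -1.9]
width: 0.63
```

Emit:
servo_tool:
  increments:
    - [0,0,0.04,0,0,0]
    - [0,0,0.04,0,0,0]
    - [0,0,0.03,0,0,0]
    - [0,0,0,0,0,0]
    - [0,0,0,0,0,0]

```text
time_s: 23.65
position: [427.3, -323.5, 82.1]
tcp_rot: [1.0, 0.026, 0.0, -0.0]
wrist_force: [-0.2, -0.5, -0.2]
width: 0.63
```

Run:
```python
from h import *
plan(429.4,-323.7,29.5,3)
M=camera_model("wrist");im=read_camera("wrist");cv2.imwrite("pics/w19.png",im[:,:,::-1])
im=read_camera("scene");cv2.imwrite("pics/s19.png",cv2.resize(im[165:365,100:360,::-1],None,fx=3,fy=3,interpolation=cv2.INTER_CUBIC))
```

```text
t 23.65 pos [ 427.3 -323.5   82.1] yaw 3.0 w 0.63 F [-0.2 -0.5 -0.2]  turn [-0.   -0.    0.03]  shift [ 2.   0.3 52.6]
```

View pics/w19.png

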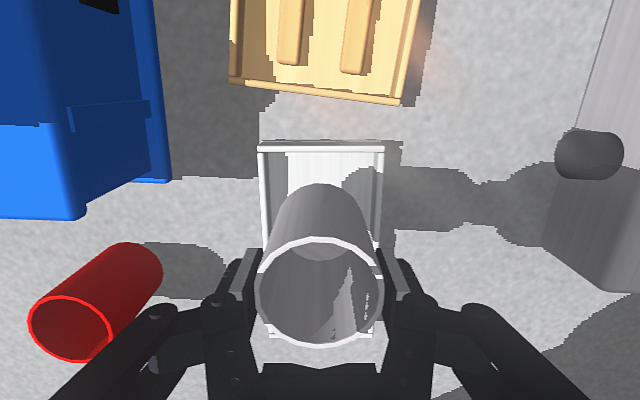

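View pics/s19.png

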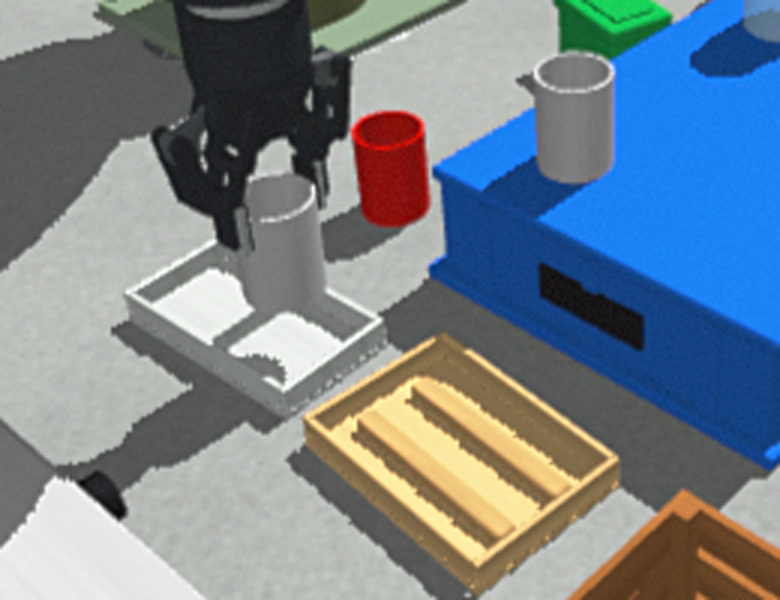

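Run:
```python
from h import *
p=ray("wrist",[[258,146],[384,147]],25);print(p,np.linalg.norm(p[0]-p[1]))
a=np.radians(3.2);u=np.array([np.cos(a),np.sin(a)]);c=p.mean(0)-83.5*u;print("c",c,"far",c+40.5*u,"near",c-40.5*u)
print(proj("wrist",[[429.4,-323.7,25]]))
```

```text
[[ 467.75903226 -279.20733803]
 [ 471.83879427 -367.5666469 ]] 88.45344493306081
c [ 386.42910946 -328.04808813] far [ 426.86596041 -325.78731718] near [ 345.99225851 -330.30885908]
[[318.39454907 200.61926999]]
```

Emit:
servo_tool:
  increments:
    - [0.001,0.001,0.025,0,0,0]
    - [0,0,0.02,0,0,0]
    - [0,0,0.006,0,0,0]
    - [0,0,0.002,0,0,0]
    - [0,0,0,0,0,0]
    - [0,0,0,0,0,0]

```text
time_s: 24.35
position: [428.5, -324.7, 29.3]
tcp_rot: [1.0, 0.026, 0.001, 0.0]
wrist_force: [-0.6, -0.0, -1.0]
width: 0.637
```

Run:
```python
from h import *
plan(428,-325,27,3)
im=read_camera("scene");cv2.imwrite("pics/s20.png",cv2.resize(im[165:365,100:360,::-1],None,fx=3,fy=3,interpolation=cv2.INTER_CUBIC))
```

```text
t 24.35 pos [ 428.5 -324.7   29.3] yaw 3.0 w 0.637 F [-0.6 -0.  -1. ]  turn [ 0.04 -0.06  0.02]  shift [-0.5  0.2  2.3]
```

View pics/s20.png

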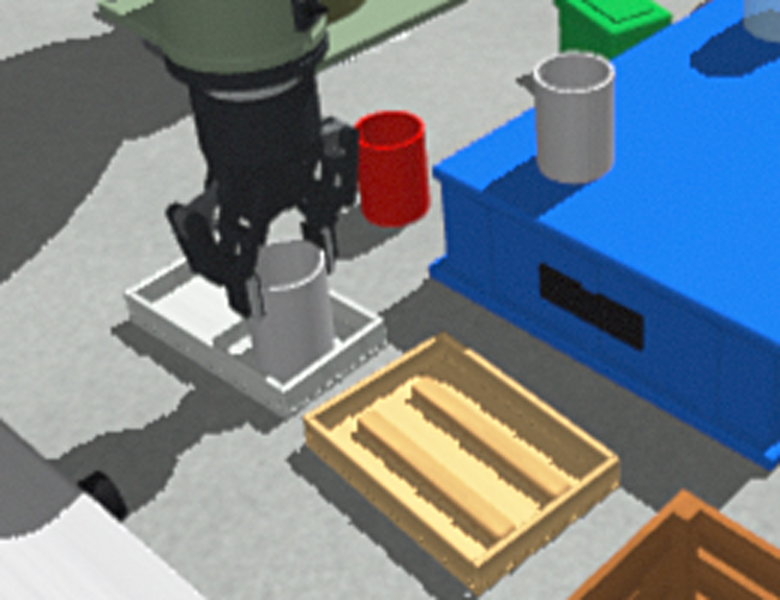

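Emit:
servo_tool:
  increments:
    - [0,0,0.001,0,0,0]
    - [0,0,0,0,0,0]

```text
time_s: 24.6
position: [428.5, -324.8, 28.2]
tcp_rot: [1.0, 0.026, 0.001, 0.0]
wrist_force: [-0.6, -0.6, 12.2]
width: 0.633
```

Emit:
servo_tool:
  increments:
    - [0,0,0,0,0,0]
    - [0,0,0,0,0,0]
    - [0,0,0,0,0,0]
    - [0,0,-0.03,0,0,0]
    - [0,0,-0.045,0,0,0]
    - [0,0,-0.045,0,0,0]
    - [0,0,-0.045,0,0,0]
    - [0,0,-0.02,0,0,0]
  grip: 1

```text
time_s: 25.4
position: [428.7, -325.0, 216.0]
tcp_rot: [1.0, 0.026, 0.002, 0.001]
wrist_force: [0.1, -0.0, -1.7]
width: 1.002
```

Run:
```python
from h import *
plan(514.5,-131,120,3)
im=read_camera("wrist");cv2.imwrite("pics/w21.png",im[:,:,::-1])
```

```text
t 25.4 pos [ 428.7 -325.   216. ] yaw 3.0 w 1.002 F [ 0.1 -0.  -1.7]  turn [ 0.14 -0.19  0.02]  shift [  95.8 -189.2   96. ]
```

View pics/w21.png

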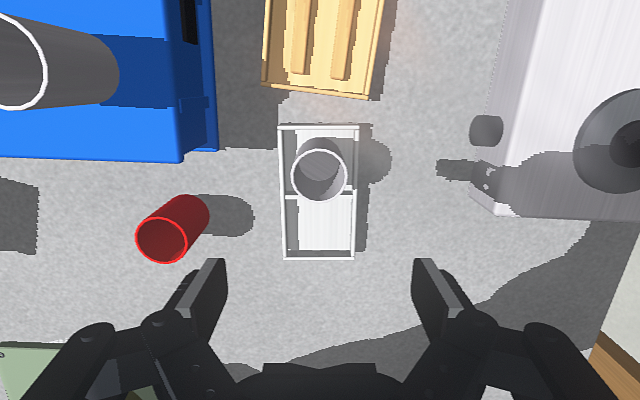

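The first cup stands in the far bay. Next is the second cup.

Emit:
servo_tool:
  increments:
    - [0.0192,-0.0378,0,0,0,0]
    - [0.0192,-0.0378,0,0,0,0]
    - [0.0192,-0.0378,0,0,0,0]
    - [0.0192,-0.0378,0,0,0,0]
    - [0.0192,-0.0378,0,0,0,0]
    - [0,0,0,0,0,0]
    - [0,0,0,0,0,0]

```text
time_s: 26.15
position: [514.0, -130.2, 212.0]
tcp_rot: [1.0, 0.027, -0.0, 0.0]
wrist_force: [0.2, -0.6, 0.2]
width: 0.998
```

Run:
```python
from h import *
plan(514.5,-131,120,3)
print(proj("wrist",[[514.5,-131,175]]).round(1))
im=read_camera("wrist");cv2.imwrite("pics/w22.png",im[:,:,::-1])
```

```text
t 26.15 pos [ 514.  -130.2  212. ] yaw 3.1 w 0.998 F [ 0.2 -0.6  0.2]  turn [-0.    0.03  0.11]  shift [ 0.5  0.8 92. ]
[[319.9 212.5]]
```

View pics/w22.png

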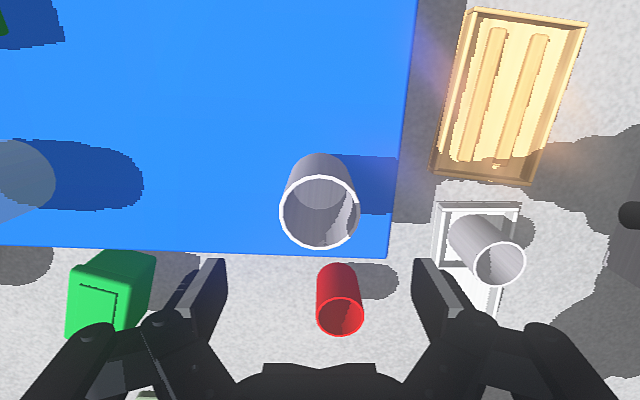

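Emit:
servo_tool:
  increments:
    - [0,0.0005,0.03,0,0,0]
    - [0,0,0.03,0,0,0]
    - [0,0,0.03,0,0,0]
    - [0,0,0,0,0,0]

```text
time_s: 26.6
position: [512.1, -132.1, 119.7]
tcp_rot: [1.0, 0.025, -0.002, -0.0]
wrist_force: [0.0, 0.0, 1.5]
width: 1.003
```

Emit:
servo_tool:
  increments:
    - [0,0,0,0,0,0]
    - [0,0,0,0,0,0]
    - [0,0,0,0,0,0]
    - [0,0,0,0,0,0]
    - [0,0,0,0,0,0]
  grip: 0
  grip_force: 30

```text
time_s: 27.1
position: [514.7, -131.6, 124.0]
tcp_rot: [1.0, 0.026, 0.001, 0.0]
wrist_force: [-2.5, -0.5, 8.5]
width: 0.655
```

Emit:
servo_tool:
  increments:
    - [0,0,-0.03,0,0,0]
    - [0,0,-0.04,0,0,0]
    - [0,0,-0.02,0,0,0]
    - [0,0,0,0,0,0]

```text
time_s: 27.5
position: [515.2, -131.6, 215.9]
tcp_rot: [1.0, 0.026, 0.003, 0.001]
wrist_force: [0.5, 0.9, -1.1]
width: 0.649
```

Run:
```python
from h import *
plan(347,-329,82,3)
```

```text
t 27.5 pos [ 515.2 -131.6  215.9] yaw 3.0 w 0.649 F [ 0.5  0.9 -1.1]  turn [ 0.08 -0.32  0.01]  shift [-178.3  188.3  133.9]
```

Emit:
servo_tool:
  increments:
    - [-0.0255,0.0269,0,0,0,0]
    - [-0.0255,0.0269,0,0,0,0]
    - [-0.0255,0.0269,0,0,0,0]
    - [-0.0255,0.0269,0,0,0,0]
    - [-0.0255,0.0269,0,0,0,0]
    - [-0.0255,0.0269,0,0,0,0]
    - [-0.0255,0.0269,0,0,0,0]
    - [0,0,0,0,0,0]

```text
time_s: 28.3
position: [342.3, -332.0, 212.6]
tcp_rot: [1.0, 0.023, -0.001, 0.001]
wrist_force: [1.4, 1.0, -1.5]
width: 0.647
```

Emit:
servo_tool:
  increments:
    - [0,0,0.035,0,0,0]
    - [0,0,0.025,0,0,0]
    - [0,0,0.015,0,0,0]
    - [0,0,0,0,0,0]
    - [0,0,0,0,0,0]

```text
time_s: 28.8
position: [345.9, -328.6, 137.8]
tcp_rot: [1.0, 0.026, 0.0, 0.0]
wrist_force: [0.1, -0.3, -0.7]
width: 0.651
```

Run:
```python
from h import *
plan(347,-329,30,3)
im=read_camera("wrist");cv2.imwrite("pics/w23.png",im[:,:,::-1])
im=read_camera("scene");cv2.imwrite("pics/s23.png",cv2.resize(im[165:365,100:360,::-1],None,fx=3,fy=3,interpolation=cv2.INTER_CUBIC))
```

```text
t 28.8 pos [ 345.9 -328.6  137.8] yaw 3.0 w 0.651 F [ 0.1 -0.3 -0.7]  turn [ 0.01 -0.01  0.03]  shift [  1.1   0.5 107.8]
```

View pics/w23.png

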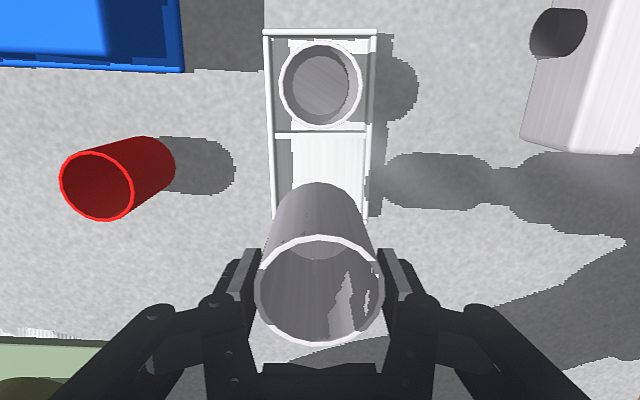

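View pics/s23.png

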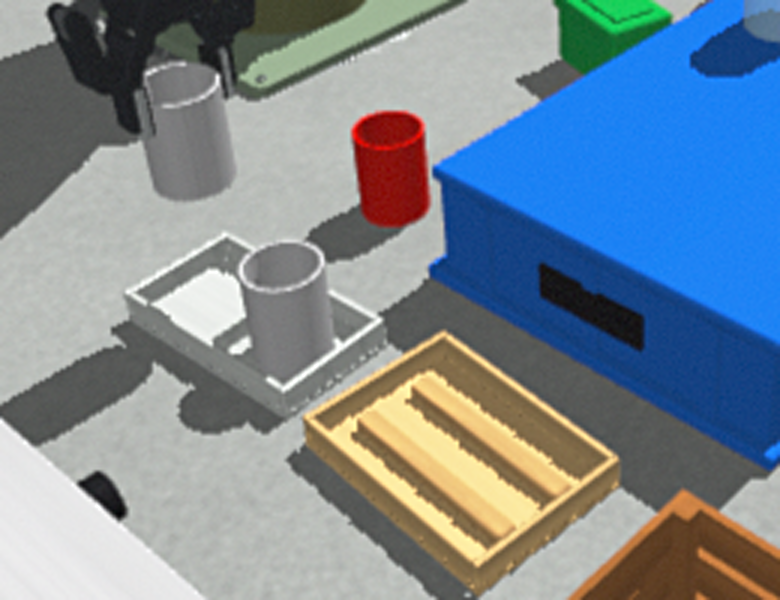

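Run:
```python
from h import *
p=ray("wrist",[[276,133],[367,133],[264,31],[376,31]],25);print(p.round(1))
a=np.radians(3.2);u=np.array([np.cos(a),np.sin(a)])
print(p[:2].mean(0)-40.5*u, p[2:].mean(0)-124*u)
plan(347,-329.5,82,3)
```

```text
[[ 387.7 -289.8]
 [ 391.9 -368.2]
 [ 466.5 -279.5]
 [ 471.3 -367.1]]
[ 349.34403302 -331.25584689] [ 345.04559445 -330.22295382]
t 28.9 pos [ 346.1 -328.8  138.2] yaw 3.0 w 0.65 F [-0.   0.3 -0.8]  turn [ 0.05 -0.06  0.03]  shift [ 0.9  0.7 56.2]
```

Emit:
servo_tool:
  increments:
    - [0.0015,0.001,0.035,0,0,0]
    - [0,0,0.035,0,0,0]
    - [0,0,0.025,0,0,0]
    - [0,0,0.01,0,0,0]
    - [0,0,0.003,0,0,0]
    - [0,0,0,0,0,0]
    - [0,0,0,0,0,0]

```text
time_s: 29.6
position: [347.7, -329.9, 30.4]
tcp_rot: [1.0, 0.026, 0.001, 0.001]
wrist_force: [-1.0, 0.2, -0.3]
width: 0.652
```

Run:
```python
from h import *
plan(347.5,-330,28.5,3)
im=read_camera("scene");cv2.imwrite("pics/s24.png",cv2.resize(im[165:365,100:360,::-1],None,fx=3,fy=3,interpolation=cv2.INTER_CUBIC))
```

```text
t 29.6 pos [ 347.7 -329.9   30.4] yaw 3.0 w 0.652 F [-1.   0.2 -0.3]  turn [ 0.06 -0.07  0.02]  shift [-0.2  0.1  1.9]
```

View pics/s24.png

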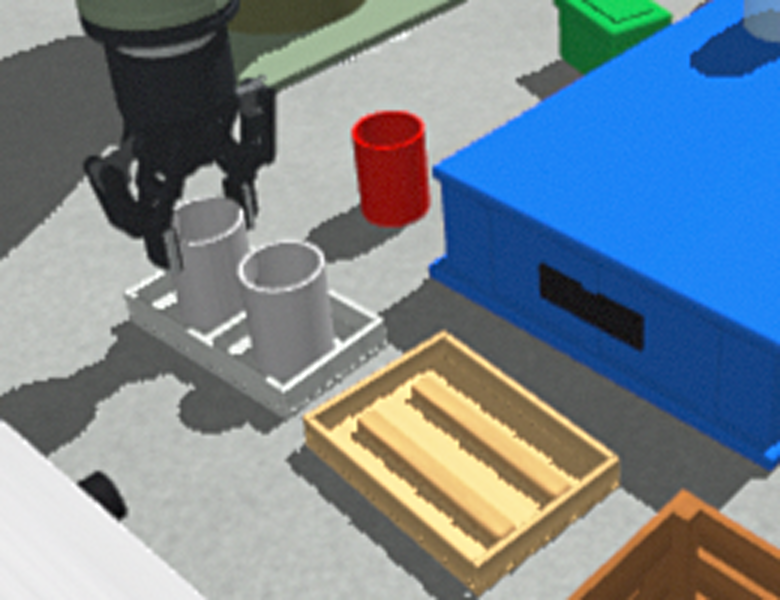

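Emit:
servo_tool:
  increments:
    - [0,0,0.0015,0,0,0]
    - [0,0,0,0,0,0]

```text
time_s: 29.85
position: [347.7, -329.5, 28.7]
tcp_rot: [1.0, 0.027, 0.001, 0.0]
wrist_force: [-0.2, 3.4, 16.6]
width: 0.65
```

Emit:
servo_tool:
  increments:
    - [0,0,0,0,0,0]
    - [0,0,0,0,0,0]
    - [0,0,0,0,0,0]
    - [0,0,-0.03,0,0,0]
    - [0,0,-0.045,0,0,0]
    - [0,0,-0.045,0,0,0]
    - [0,0,-0.045,0,0,0]
    - [0,0,-0.045,0,0,0]
  grip: 1

```text
time_s: 30.65
position: [346.9, -329.3, 239.9]
tcp_rot: [1.0, 0.026, 0.0, -0.0]
wrist_force: [1.2, 0.1, -0.6]
width: 0.999
```

Run:
```python
from h import *
im=read_camera("top");hsv=cv2.cvtColor(im,cv2.COLOR_RGB2HSV);cv2.imwrite("pics/t25.png",cv2.resize(im[110:300,170:310,::-1],None,fx=3.1,fy=3.1,interpolation=cv2.INTER_CUBIC))
im=read_camera("scene");cv2.imwrite("pics/s25.png",cv2.resize(im[100:300,100:470,::-1],None,fx=2.1,fy=2.1,interpolation=cv2.INTER_CUBIC))
cv2.imwrite("pics/s25b.png",cv2.resize(im[120:240,320:480,::-1],None,fx=4.5,fy=4.5,interpolation=cv2.INTER_CUBIC))
plan(645,143,220,13)
```

```text
t 30.75 pos [ 348.4 -330.6  242.5] yaw 3.0 w 1.003 F [ 0.3  0.  -0.9]  turn [ 0.31 -0.28 -9.99]  shift [ 395.6 -394.8   22.5]
```

View pics/s25.png

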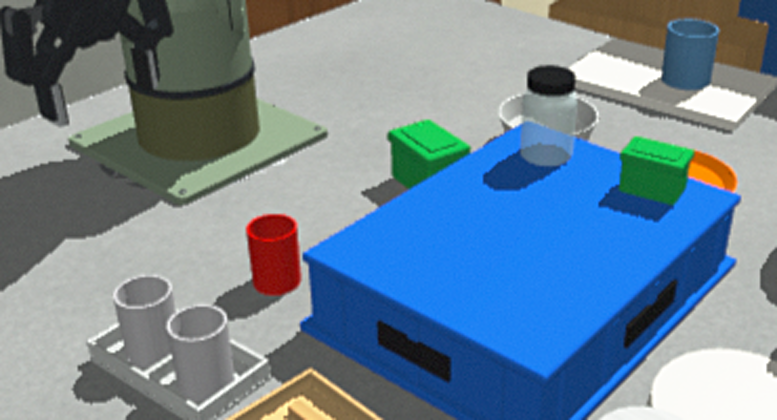

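View pics/s25b.png

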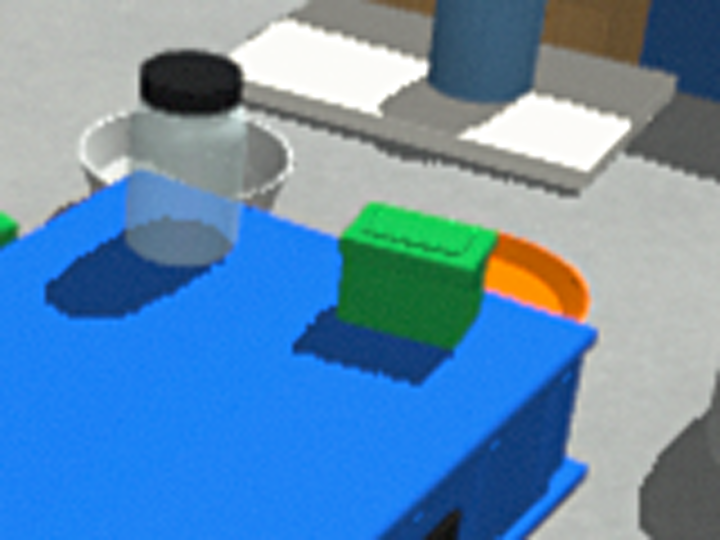

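Run:
```python
from h import *
f=lambda x,y:(319.6+x/4.5,119.6+y/4.5)
t=ray("scene",[f(376,203),f(497,235),f(465,270),f(342,240)],152);print(t.round(1),t.mean(0).round(1))
for i,j in((0,1),(3,2)):
  d=t[j]-t[i];print(np.linalg.norm(d).round(1),np.degrees(np.arctan2(d[1],d[0])).round(1))
```

```text
[[615.4 155.7]
 [681.5 165.5]
 [686.9 121.1]
 [623.3 107.9]] [651.8 137.5]
66.9 8.4
65.0 11.7
```

View pics/t25.png

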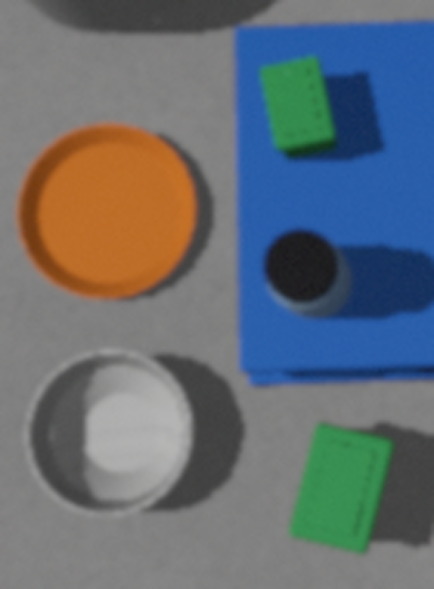

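Emit:
servo_tool:
  increments:
    - [0,0,0,0,0,-5]
    - [0,0,0,0,0,-5]
    - [0.033,-0.033,0,0,0,0]
    - [0.033,-0.033,0,0,0,0]
    - [0.033,-0.033,0,0,0,0]
    - [0.033,-0.033,0,0,0,0]
    - [0.033,-0.033,0,0,0,0]
    - [0.033,-0.033,0,0,0,0]

```text
time_s: 31.55
position: [496.2, -90.2, 237.7]
tcp_rot: [0.994, 0.113, -0.0, -0.0]
wrist_force: [-0.3, -0.9, -0.5]
width: 0.999
```

Emit:
servo_tool:
  increments:
    - [0.033,-0.033,0,0,0,0]
    - [0.033,-0.033,0,0,0,0]
    - [0.033,-0.033,0,0,0,0]
    - [0.033,-0.033,0,0,0,0]
    - [0.033,-0.033,0,0,0,0]
    - [0.033,-0.033,0,0,0,0]
    - [0,0,0,0,0,0]
    - [0,0,0,0,0,0]

```text
time_s: 32.35
position: [643.6, 146.0, 236.7]
tcp_rot: [0.993, 0.114, -0.001, 0.0]
wrist_force: [-0.4, -0.8, 1.1]
width: 0.998
```

Run:
```python
from h import *
plan(645,143,110,13)
im=read_camera("wrist");cv2.imwrite("pics/w26.png",im[:,:,::-1])
for q in masks("wrist","container"): print(q['p'],q['rect'],rectw("wrist",q['pixels'],152))
```

```text
t 32.35 pos [643.6 146.  236.7] yaw 13.1 w 0.998 F [-0.4 -0.8  1.1]  turn [0.01 0.08 0.08]  shift [  0.7   3.2 126.7]
0.72 [294.3, 134.9, 67.3, 89.8] [651.6 141.5  76.8  51.3  11.2]
```

View pics/w26.png

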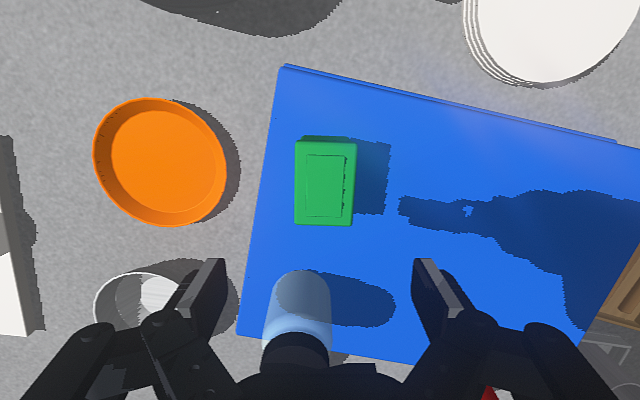

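Run:
```python
from h import *
im=cv2.imread("pics/w26.png");cv2.imwrite("pics/w26c.png",cv2.resize(im[90:250,80:380],None,fx=2.6,fy=2.6,interpolation=cv2.INTER_CUBIC))
hs=cv2.cvtColor(im,cv2.COLOR_BGR2HSV);m=(hs[...,0]>45)&(hs[...,0]<85)&(hs[...,1]>100);m[:,:280]=0;m[:,380:]=0;m[260:]=0
print(rectw("wrist",m,152),rectw("wrist",m,145))
print(ray("wrist",[[326,184]],153).round(1))
m=(hs[...,0]<20)&(hs[...,1]>120);m[:,240:]=0;print("plate",rectw("wrist",m,18),rectw("wrist",m,9))
plan(647,141.5,110,10.5)
```

```text
[651.6 141.4  76.2  49.3  11. ] [649.6 140.8  78.3  50.6  11. ]
[[651.  139.9]]
plate [587.8 331.9 162.8 162.6 -28.4] [584.6 335.8 166.6 166.4 -28.4]
t 32.45 pos [643.6 144.4 237.7] yaw 13.0 w 1.0 F [ 0.1 -0.2  1.2]  turn [0.03 0.03 2.46]  shift [  2.9   3.5 127.7]
```

View pics/w26c.png

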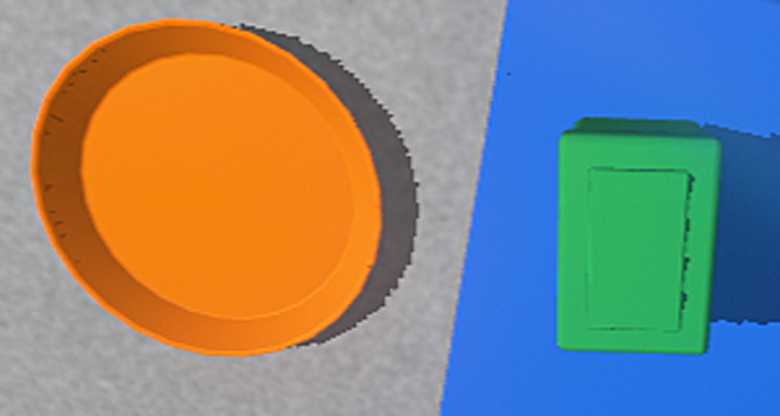

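Emit:
servo_tool:
  increments:
    - [0,0,0,0,0,2]
    - [0.0045,0.0045,0.03,0,0,0]
    - [0,0,0.035,0,0,0]
    - [0,0,0.03,0,0,0]
    - [0,0,0.02,0,0,0]
    - [0,0,0,0,0,0]
    - [0,0,0,0,0,0]

```text
time_s: 33.15
position: [649.4, 141.5, 123.9]
tcp_rot: [0.995, 0.095, 0.0, -0.0]
wrist_force: [0.4, 0.5, 0.7]
width: 1.002
```

Run:
```python
from h import *
plan(649,141,103,11)
im=read_camera("wrist");cv2.imwrite("pics/w27.png",im[:,:,::-1])
```

```text
t 33.15 pos [649.4 141.5 123.9] yaw 10.9 w 1.002 F [0.4 0.5 0.7]  turn [-0.   -0.05 -0.06]  shift [-0.5  0.5 20.9]
```

View pics/w27.png

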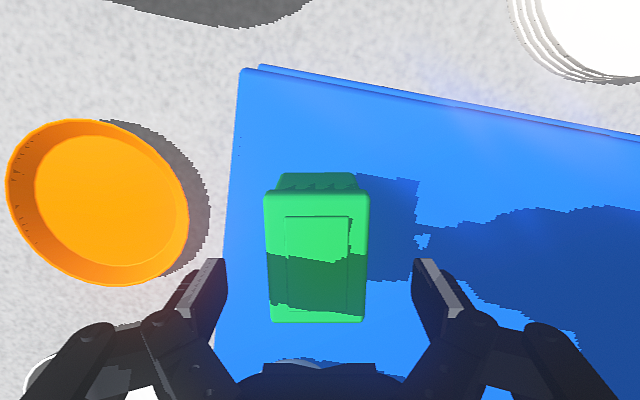

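Emit:
servo_tool:
  increments:
    - [0,0,0.013,0,0,0]
    - [0,0,0.008,0,0,0]
    - [0,0,0,0,0,0]
    - [0,0,0,0,0,0]

```text
time_s: 33.6
position: [649.1, 142.0, 101.8]
tcp_rot: [0.995, 0.096, -0.0, -0.0]
wrist_force: [0.4, -0.2, -0.1]
width: 0.998
```

Emit:
servo_tool:
  increments:
    - [0,0,0,0,0,0]
    - [0,0,0,0,0,0]
    - [0,0,0,0,0,0]
    - [0,0,0,0,0,0]
    - [0,0,0,0,0,0]
    - [0,0,0,0,0,0]
  grip: 0
  grip_force: 40

```text
time_s: 34.2
position: [649.2, 142.0, 102.3]
tcp_rot: [0.995, 0.096, 0.0, -0.0]
wrist_force: [-2.1, -0.3, 5.9]
width: 0.574
```

Emit:
servo_tool:
  increments:
    - [0,0,-0.02,0,0,0]
    - [0,0,-0.04,0,0,0]
    - [0,0,-0.04,0,0,0]
    - [0,0,0,0,0,0]

```text
time_s: 34.6
position: [650.9, 142.3, 206.9]
tcp_rot: [0.995, 0.096, 0.004, -0.001]
wrist_force: [0.2, -0.8, -1.5]
width: 0.577
```

Run:
```python
from h import *
plan(588,332,80,11)
im=read_camera("wrist");cv2.imwrite("pics/w28.png",im[:,:,::-1])
```

```text
t 34.6 pos [650.9 142.3 206.9] yaw 11.0 w 0.577 F [ 0.2 -0.8 -1.5]  turn [-0.02 -0.43  0.02]  shift [ -25.6 -198.2  126.9]
```

View pics/w28.png

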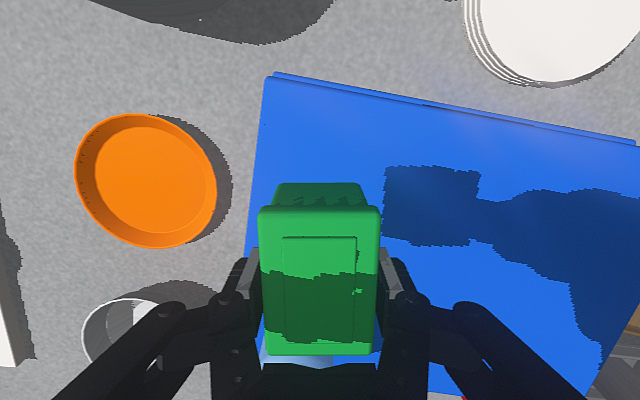

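Emit:
servo_tool:
  increments:
    - [-0.005,-0.0396,0,0,0,0]
    - [-0.005,-0.0396,0,0,0,0]
    - [-0.005,-0.0396,0,0,0,0]
    - [-0.005,-0.0396,0,0,0,0]
    - [-0.005,-0.0396,0,0,0,0]
    - [0,0,0.04,0,0,0]
    - [0,0,0.04,0,0,0]
    - [0,0,0,0,0,0]

```text
time_s: 35.45
position: [584.0, 330.3, 116.4]
tcp_rot: [0.995, 0.096, -0.004, 0.002]
wrist_force: [-0.6, -0.1, -0.9]
width: 0.577
```

Emit:
servo_tool:
  increments:
    - [0,0,0,0,0,0]

```text
time_s: 35.55
position: [586.8, 331.3, 122.2]
tcp_rot: [0.995, 0.096, -0.0, 0.0]
wrist_force: [0.7, 0.3, 0.6]
width: 0.575
```

Run:
```python
from h import *
plan(588,332,9,11)
im=read_camera("wrist");cv2.imwrite("pics/w29.png",im[:,:,::-1])
im=read_camera("top");cv2.imwrite("pics/t29.png",cv2.resize(im[110:260,150:310,::-1],None,fx=4,fy=4,interpolation=cv2.INTER_CUBIC))
```

```text
t 35.55 pos [586.8 331.3 122.2] yaw 11.0 w 0.575 F [0.7 0.3 0.6]  turn [0.01 0.03 0.01]  shift [  1.3  -0.4 113.2]
```

View pics/w29.png

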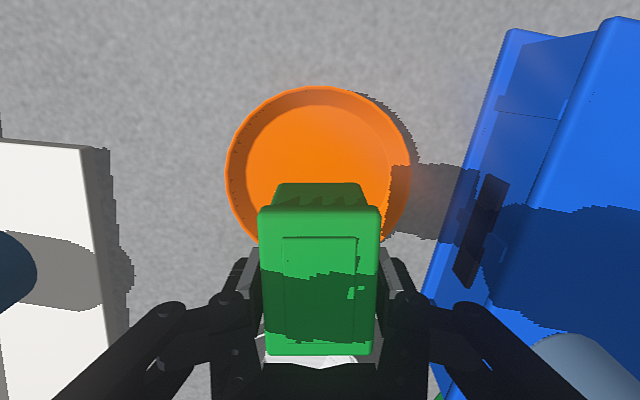

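View pics/t29.png

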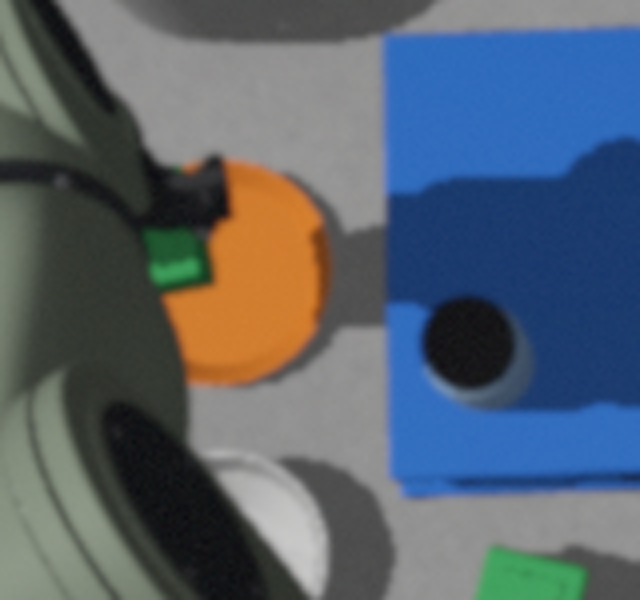

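Run:
```python
from h import *
a=np.radians(11);u=np.array([np.cos(a),np.sin(a)])
print("centre",ray("wrist",[[319,87]],18)[0]-82*u, ray("wrist",[[226,172],[410,172]],18))
# container: rear far body edge, lid near/far edges, z: lid top = pos+54-2.3
z=122.2-2.3+52
print("lid far/near",ray("wrist",[[319,207],[319,355]],z), ray("wrist",[[319,207],[319,355]],z).mean(0))
plan(588,332,9,11)
```

```text
centre [587.06064291 331.55697726] [[582.82681234 413.31383698]
 [613.74896856 255.69028643]]
lid far/near [[623.9120297  338.67221306]
 [550.92520562 324.34736589]] [587.41861766 331.50978947]
t 35.65 pos [587.6 331.7 123.9] yaw 11.0 w 0.578 F [-0.3  1.2 -0.2]  turn [-0.05 -0.14  0.  ]  shift [  0.4  -0.2 114.9]
```

Emit:
servo_tool:
  increments:
    - [0,0,0.035,0,0,0]
    - [0,0,0.035,0,0,0]
    - [0,0,0.025,0,0,0]
    - [0,0,0.012,0,0,0]
    - [0,0,0.004,0,0,0]
    - [0,0,0,0,0,0]
    - [0,0,0,0,0,0]

```text
time_s: 36.35
position: [587.5, 331.9, 12.5]
tcp_rot: [0.995, 0.096, 0.001, -0.0]
wrist_force: [-0.1, -0.5, -0.8]
width: 0.576
```

Run:
```python
from h import *
plan(588,332,7.5,11)
im=read_camera("wrist");cv2.imwrite("pics/w30.png",im[:,:,::-1])
```

```text
t 36.35 pos [587.5 331.9  12.5] yaw 11.0 w 0.576 F [-0.1 -0.5 -0.8]  turn [-0.05 -0.11  0.02]  shift [0.5 0.  5. ]
```

View pics/w30.png

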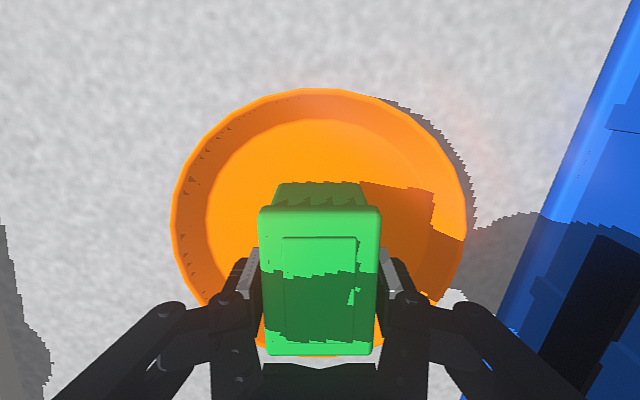

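Emit:
servo_tool:
  increments:
    - [0,0,0.002,0,0,0]
    - [0,0,0.001,0,0,0]
    - [0,0,0,0,0,0]

```text
time_s: 36.7
position: [586.7, 331.6, 7.8]
tcp_rot: [0.995, 0.096, -0.0, -0.0]
wrist_force: [-0.3, -1.3, -0.8]
width: 0.572
```

Emit:
servo_tool:
  increments:
    - [0,0,0.001,0,0,0]
    - [0,0,0,0,0,0]

```text
time_s: 36.9
position: [586.8, 331.6, 7.3]
tcp_rot: [0.995, 0.096, 0.0, -0.0]
wrist_force: [-2.3, -0.1, 5.9]
width: 0.576
```

Emit:
servo_tool:
  increments:
    - [0,0,0.001,0,0,0]
    - [0,0,0,0,0,0]

```text
time_s: 37.1
position: [586.8, 331.7, 7.2]
tcp_rot: [0.995, 0.096, 0.0, -0.0]
wrist_force: [-6.1, -2.2, 20.6]
width: 0.575
```

Emit:
servo_tool:
  increments:
    - [0,0,-0.001,0,0,0]
    - [0,0,0,0,0,0]

```text
time_s: 37.3
position: [586.8, 331.7, 7.2]
tcp_rot: [0.995, 0.096, 0.0, -0.0]
wrist_force: [-2.9, -1.6, 9.5]
width: 0.579
```

Emit:
servo_tool:
  increments:
    - [0,0,0,0,0,0]
    - [0,0,0,0,0,0]
    - [0,0,0,0,0,0]
    - [0,0,-0.03,0,0,0]
    - [0,0,-0.045,0,0,0]
    - [0,0,-0.045,0,0,0]
    - [0,0,-0.045,0,0,0]
    - [0,0,-0.045,0,0,0]
  grip: 0.95

```text
time_s: 38.1
position: [586.5, 331.4, 218.9]
tcp_rot: [0.995, 0.096, 0.0, -0.0]
wrist_force: [0.3, 0.0, 0.3]
width: 0.949
```

Emit:
servo_tool:
  increments:
    - [0,0,-0.03,0,0,0]
    - [-0.01,0.045,0,0,0,0]
    - [-0.01,0.045,0,0,0,0]
    - [-0.01,0.045,0,0,0,0]
    - [-0.01,0.045,0,0,0,0]
    - [-0.01,0.045,0,0,0,0]
    - [-0.01,0.045,0,0,0,0]
    - [0,0,0,0,0,0]

```text
time_s: 38.9
position: [579.5, 48.3, 247.3]
tcp_rot: [0.996, 0.092, 0.0, 0.002]
wrist_force: [0.2, 1.4, 0.4]
width: 0.95
```

Run:
```python
from h import *
plan(588,332,7.5,11)
for n in("wrist","scene","top"):
    im=read_camera(n);cv2.imwrite(f"pics/f_{n}.png",im[:,:,::-1])
    if n=="top": cv2.imwrite("pics/f_topc.png",cv2.resize(im[100:300,170:480,::-1],None,fx=2.5,fy=2.5,interpolation=cv2.INTER_CUBIC))
```

```text
t 38.9 pos [579.5  48.3 247.3] yaw 10.6 w 0.95 F [0.2 1.4 0.4]  turn [ 0.18  0.   -0.42]  shift [  62.5 -276.9  239.8]
```

View pics/f_topc.png

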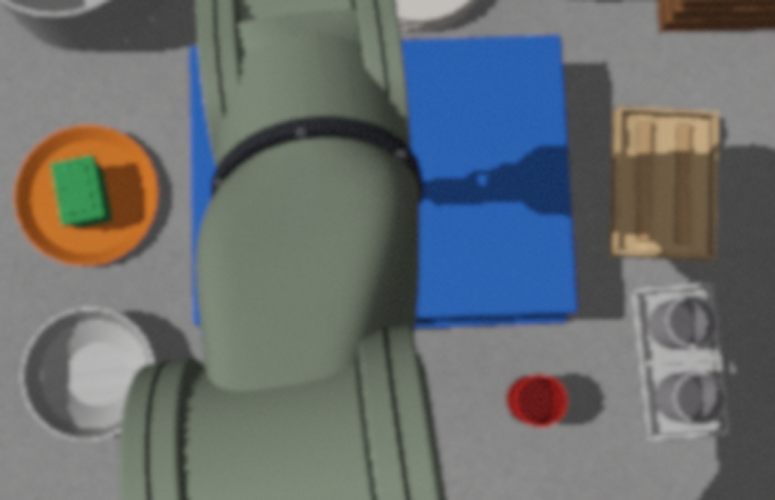

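View pics/f_scene.png

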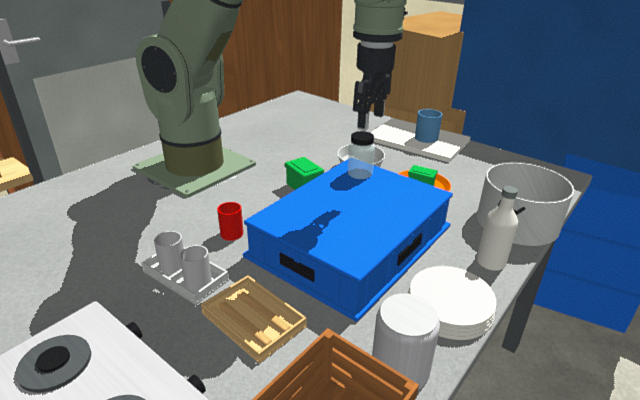

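View pics/f_wrist.png

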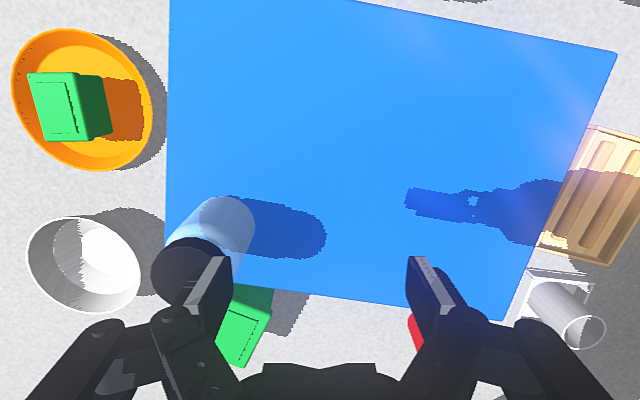

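Run:
```python
from h import *
im=read_camera("top");h=cv2.cvtColor(im,cv2.COLOR_RGB2HSV);m=(h[...,0]>45)&(h[...,0]<85)&(h[...,1]>100);m[:,240:]=0;m[220:]=0
print("container",rectw("top",m,50)); m2=m|((h[...,0]<20)&(h[...,1]>120));m2[:,242:]=0;print("plate",rectw("top",m2,18))
for n,z in(("jar",205),("bowl",50)):
    for q in masks("top",n): print(n,q['p'],rectw("top",q['pixels'],z))
o=r.get_obs();print(o['time_s'],np.abs(o['joint_vel']).max())
r.hand_in()
```

```text
container [584.7 331.   74.   51.4  11.6]
plate [264.7 812.2 214.7 145.1   4.2]
bowl 0.97 [389.8 328.7 141.6 125.5 -26.7]
39.2 0.003056799918839145
the job is handed in; nothing more can be done
```

The job is done and handed in at 39.2 s of the 125 s allowed. The work went in the order asked.

- **Sticks:** both lie flat side by side in the long wooden tray, not touching.
- **Cups:** one stainless cup stands upright in each bay of the metal tray.
- **Container:** the smaller green one, from the crate, stands upright on the orange plate. The top view puts it at (585, 331) mm and the plate centre at about (588, 332) mm, so it is within about 3–4 mm of the middle.
- **Left alone:** I never gripped the jar, the bowl, the red cup or the larger green box. The jar and bowl look undisturbed in the final pictures. At hand-in the arm was clear of everything and still.

These checks failed or disagreed:
- **First stick grasp:** it closed above the stick and missed. The real fingertips sat about 22 mm higher than the reported tool position. I found this by lowering the shut fingers between the sticks, and used the correction from then on.
- **Wrist camera:** readings far from the picture centre were up to about 13 mm off, so I used the top and scene views or took a wrist view from directly above.
- **Final plate mask:** this top-view mask was corrupted. The plate centre above comes from earlier readings.
- **Jar and bowl positions:** the jar was hidden by the arm in the last top view, so I judged it by eye from the scene and wrist pictures. The bowl was partly hidden; its position read 7–8 mm from the first reading, and I put that down to the cut-off mask.

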